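# Stand the drained round-bottomed flask upright in its cork ring

## Task

The clean round-bottomed flask is draining neck-down in the sloping sleeve of the white stand. Draw it out, lay it in the metal cradle (bulb on the round seat, neck in the fork) and let go, then take it again another way and stand it upright on the cork ring, letting go only once the bulb sits on the ring. Leave the sample pot, the petri dish and the brown bottle where they are.

Things in the scene. Friction and masses are not known exactly. Their poses are not given: they have to be found in the camera images.
- flask: white ceramic round-bottomed flask, 120 g or so, fixed grey stopper. Origin at the centre of its spherical bulb (52 mm across); own z axis runs up the neck. Neck 22 mm across, from the bulb to 77 mm from the origin; lip 25 mm across from 77 to 83 mm; stopper 19 mm across to 92 mm. The bulb takes a grasp at its widest in any direction; the free neck is best gripped about 66 mm from the origin. It starts in the stand, neck sloping down.
- stand: fixed white draining stand. Origin on the worktop under the bulb of the draining flask; the bulb centre then stands 88 mm up. Its own x axis (level) is the way the neck points: the neck lies in a round sleeve (bore 32 mm, 42 mm outside, 62 mm long, starting 20 mm from the bulb centre) that slopes 35 degrees downwards towards +x. Base plate 130 x 70 x 8 mm. The flask is drawn out along the sleeve, up and towards -x, at least 75 mm.
- cradle: fixed low metal cradle on a 105 x 60 x 8 mm base. Origin on the worktop under the round seat (a ring 47 mm outside, 36 mm bore, top 23 mm up). A bulb lying on it has its centre 42 mm above the origin. On its own +x side, 38 mm from the origin, stands a fork (28 mm between steel prongs 7 mm thick, tops 63 mm up, with a crossbar) that carries the neck: a flask lying here has its neck towards +x, rising about 20 degrees.
- cork_ring: fixed ring of cork, 80 mm outside, 38 mm bore, 30 mm high; origin on the worktop at its centre. A flask standing on it has its bulb centre 48 mm above the worktop over this origin. If it is let go off-centre the bulb slips to the middle and the neck is left leaning; friction then keeps it so.
- sample_pot: bystander: small loose pot with a white lid, 45 mm across, 48 mm high, origin under its centre
- petri_dish: bystander: loose lidded petri dish, 89 mm across, 15 mm high, origin under its centre
- stain_bottle: bystander: loose brown bottle with a black cap, 48 mm across, 104 mm high, origin under its centre. Also near, all fixed: a computer tower 0.39 m tall stands to the left (y above 0.12, x above 0.5), an analyser 0.5 m tall beyond it and a monitor behind: keep the wrist clear of them.
Mind the look-alikes: they are no part of the job. Leave any red look-alike of the flask alone. There is more than one size of the cork_ring; the job needs the larger.

How it is judged:
By the outcome, as a careful person would: the job done as asked, in the order asked, and still so for the second after the job is handed in, with the robot touching nothing.
It also fails if it takes over 62 s, if anything falls off the work surface, if the arm or the gripper's body presses on something with over 40 N, if the wrist force passes 120 N, or if a joint passes its speed limit or range.

## Robot

A 6-joint arm with a two-finger parallel gripper is mounted at the origin on a cart in front of the work surface, level with it; the furniture and walls round the work are solid. World frame = base frame: x ahead of the robot, y to its left, z up, the work surface at z = 0. Lengths are in m, angles in rad, forces in N, time in s.
With the tool pointing down it reaches from about 0.375 to 0.9 m from the base axis. Payload 3.1 kg.
Tool frame: the origin (TCP) lies at the very end of the fingers, on their centre line; the grasp point (between the pads) lies 19 mm behind it (manip.grasp_offset is the distance from the TCP to the grasp point, in m); y points along the fingers, z is the direction in which the jaws open and shut, and the axes are right-handed (so a half turn about y gives the same grasp; the last joint's range is limited). The gripper opens to 85 mm and grips with 20 to 120 N. Pads are 22 mm wide; open, the fingers measure 114 mm over their backs; the gripper's body (76 mm by 85 mm) begins 54 mm behind the grasp point. The pads swing forward as they close: fully open they stand 13 mm farther back than shut.
Start: joints at [1.012, 0.527, 1.433, -0, 1.181, -0.178], TCP at [0.232, 0.58, 0.231] pointing down, gripper open.
Joint ranges: [-3.08, 3.08], [-0.75, 2.2], [0.22, 2.44], [-1.43, 4.57], [0, 2.65], [-2.85, 2.85]. Speed limits (rad/s): [2.79, 2.79, 3.14, 3.14, 3.14, 3.14].

## Interface

Orientations are given as a unit quaternion [x, y, z, w].
In Python, from station import manip gives the robot as it stands.
- The arm moves only by the tool apply_moves, never from a script. Its argument "motion" is a list of rows, each a list of 5 numbers: the finger opening in mm, from 0 to 85.4, then the shift along the tool's x, y, z in units of 30 mm (1.0 is 30 mm), then the turn about the tool's y in units of 10 degrees (1.0 is 10 degrees). In form: [[fingers, x, y, z, twist], ...]. A call has 1 to 12 rows; each row is the pose to reach, as a shift and turn from the pose commanded when the call began, along the tool's axes at that moment; what a row does not reach only later rows make up. A row lasts 1/8 s, in which the tool goes at most 62.5 mm and 10.7 degrees, less where a joint would pass 70% of its speed; a pose out of reach is approached as far as the arm can. A call with a gripper value outside its range is refused whole. The fingers move at their own pace and stop on an object; "squeeze" is the grip in N (left out, the last holds). Time passes only in rows, so rows that repeat a pose let the fingers close. It gives the time, the measured TCP pose, the force and the opening at its end, in the units of the state.
- manip.sense(): the state, without advancing time (a new reading comes with each control period).
- manip.snapshot(name): name is "scene" or "top" or "wrist"; returns the picture (420x560x3 uint8, red, green, blue); there is no depth.
- manip.get_calibration(name): a dict with "intrinsics" (3x3 intrinsics, pixels), "extrinsics" (4x4, takes a point from camera to world coordinates). Camera axes: x right, y up, looking along -z (the intrinsics and any distortion apply to the point x, -y, -z); pixel columns grow to the right and rows downward; lengths in m; the calibration is good to about 2 mm. A picture is of the moment at which its call begins: read the wrist's pose just before it. get_calibration takes no time and is no camera call; for the wrist camera it gives the pose at the moment of the call.
- manip.sign_off(): hands the job in, once; it reports no verdict.
The state is a dict: "t": time; "q": joint angles; "qd": joint speeds; "tau": joint torques, N m; "tcp_pos": TCP position; "tool_rot": TCP orientation; "force": force on the tool from outside, world axes, zero at the start; "ft_torque": the same for the moment, N m; "finger_gap": opening from 0.0 (shut) to 1.0 (fully open).
Only numpy, scipy, OpenCV 4.12 (cv2) and the standard library are available. Lean on these libraries where they do the work, as an engineer would, in place of code of your own. Each camera call takes 0.05 s, during which the arm holds its last target.

## Working session

There is one attempt and no reset: what is moved stays moved. The work goes in short steps, Python scripts to look and compute and a tool call to move; the robot and the scene stay as the last step left them, time stands still between calls to the robot, and variables do not carry over. Pictures are saved under pics/ and viewed, and the job is handed in when it is done.

Besides the shell and the picture viewer there is one more tool, called after ">>>" as name([rows], argument=value, ...), one row to a line, values as JSON. apply_moves: Moves the arm, as the interface text tells. Its arguments: {"type":"object","properties":{"motion":{"type":"array"},"squeeze":{"type":"number"}},"required":["motion"]}

```bash
ls; mkdir -p pics
python3 - <<'E'
from station import manip
import cv2,json
print(manip.sense())
for n in ("scene","top","wrist"):
    c=manip.get_calibration(n); print(n,c)
    im=manip.snapshot(n); cv2.imwrite(f"pics/{n}0.png",im[:,:,::-1])
print(manip.grasp_offset)
E
```

```text
pics
{'t': 0.0, 'q': array([ 1.01145351e+00,  5.28448696e-01,  1.43390507e+00,  5.27055304e-06,
        1.18142218e+00, -1.78504396e-01]), 'qd': array([ 6.49005814e-04, -1.53007806e-03, -2.08600457e-03,  7.93851946e-04,
       -3.95857774e-04,  7.42930905e-05]), 'tau': array([ 1.02028389e-03, -4.42348659e+01, -1.78028333e+01, -2.62738149e-04,
        8.39508371e-03,  8.31512864e-06]), 'tcp_pos': array([0.23189576, 0.57960847, 0.23034349]), 'tool_rot': array([ 0.69504461, -0.13411507,  0.13355513, -0.69360591]), 'force': array([-0.43190446, -0.12697768, -0.3844799 ]), 'ft_torque': array([-0.05182147, -0.02768413,  0.00619764]), 'finger_gap': 1.0011348298718554}
scene {'intrinsics': array([[385.16986748,   0.        , 279.75139251],
       [  0.        , 385.16986748, 214.48186492],
       [  0.        ,   0.        ,   1.        ]]), 'extrinsics': array([[-0.85378805,  0.27767109, -0.44039156,  0.14851453],
       [-0.52032465, -0.42658082,  0.73979123,  0.41294608],
       [ 0.01755605,  0.8607715 ,  0.50868872,  0.50189588],
       [ 0.        ,  0.        ,  0.        ,  1.        
[... 181 characters left out ...]
xtrinsics': array([[-0.11342603,  0.96675497, -0.22917102,  0.35242017],
       [-0.99353225, -0.11159866,  0.02096193, -0.19201895],
       [-0.00531013,  0.23006643,  0.97316044,  0.91787942],
       [ 0.        ,  0.        ,  0.        ,  1.        ]])}
wrist {'intrinsics': array([[363.08822004,   0.        , 282.39901137],
       [  0.        , 363.08822004, 216.84107645],
       [  0.        ,   0.        ,   1.        ]]), 'extrinsics': array([[ 0.37226558, -0.87942222, -0.29670675,  0.15499127],
       [ 0.92812375,  0.35198734,  0.12120735,  0.61074345],
       [-0.00215542, -0.3205019 ,  0.94724542,  0.37350549],
       [ 0.        ,  0.        ,  0.        ,  1.        ]])}
0.0187
```

View pics/scene0.png

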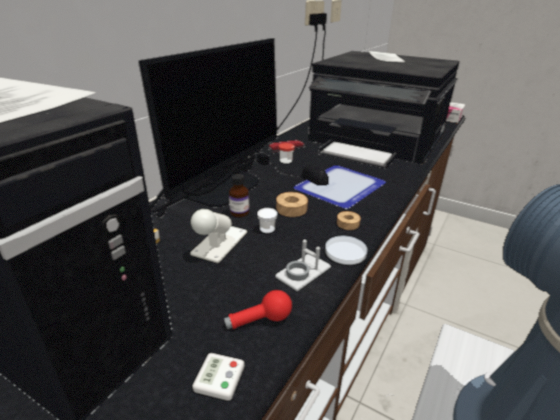

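View pics/top0.png

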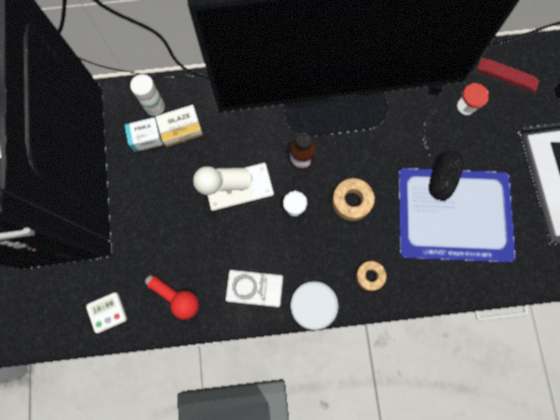

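View pics/wrist0.png

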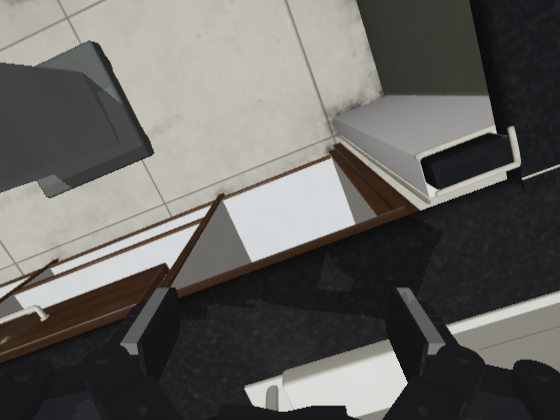

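Big cork ring: top (354,200) / scene (292,204). The small ring is at top (371,276) / scene (348,220). The white flask in the stand: top (207,180) / scene (207,221). The red look-alike: top (184,304), to be left alone. Enlarged crops to confirm.

Run:
```python
import cv2,numpy as np
t=cv2.imread("pics/top0.png"); s=cv2.imread("pics/scene0.png")
a=cv2.resize(t[130:340,180:400],None,fx=3.4,fy=2.8,interpolation=cv2.INTER_CUBIC)
a=cv2.resize(t[130:340,180:400],(628,600),interpolation=cv2.INTER_CUBIC)
cv2.imwrite("pics/ct.png",a)
b=cv2.resize(s[160:310,175:375],(800,600),interpolation=cv2.INTER_CUBIC)
cv2.imwrite("pics/cs.png",b)
```

```text
(no output)
```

View pics/ct.png

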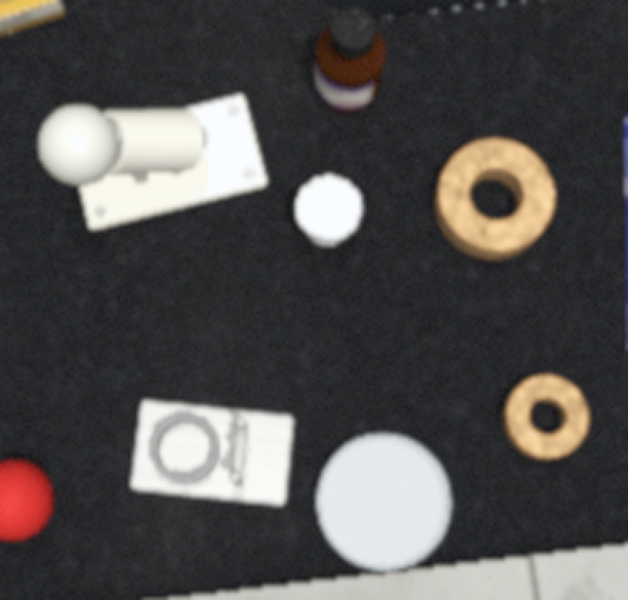

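View pics/cs.png

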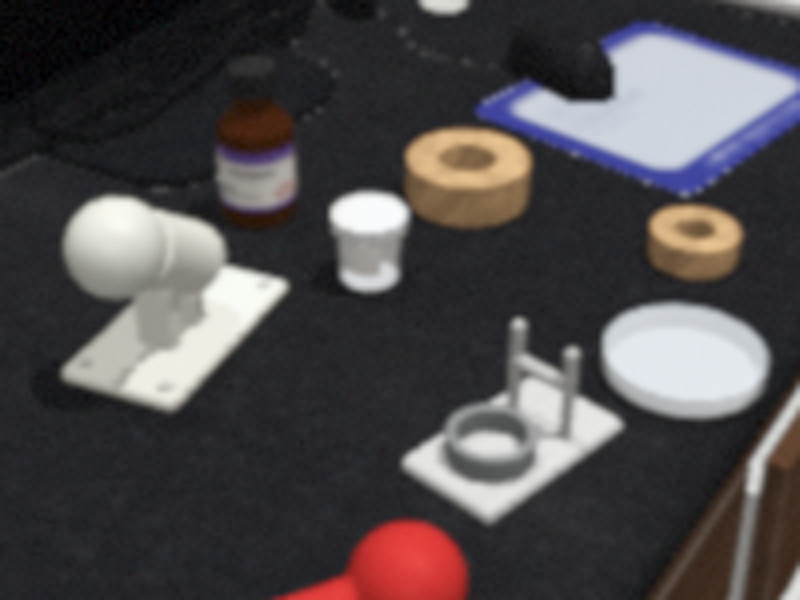

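The crops show one white flask (the white, stoppered-in-sleeve one; the red one at top (184,304) is excluded), and two cork rings. The one at top (354,200) is clearly larger. Now I measure.

```bash
cat > h.py <<'E'
import numpy as np,cv2
from station import manip
from scipy.spatial.transform import Rotation as R
def ray(cal,p):
    K,E=cal["intrinsics"],cal["extrinsics"]
    d=np.array([(p[0]-K[0,2])/K[0,0],-(p[1]-K[1,2])/K[1,1],-1.0])
    d=E[:3,:3]@d
    return E[:3,3],d/np.linalg.norm(d)
def onz(cal,p,z):
    o,d=ray(cal,p); return o+d*(z-o[2])/d[2]
def tri(rs):
    A=0;b=0
    for o,d in rs:
        M=np.eye(3)-np.outer(d,d);A=A+M;b=b+M@o
    x=np.linalg.solve(A,b)
    return x,[np.linalg.norm((np.eye(3)-np.outer(d,d))@(x-o))*1e3 for o,d in rs]
def proj(cal,X):
    K,E=cal["intrinsics"],cal["extrinsics"]
    c=E[:3,:3].T@(np.asarray(X)-E[:3,3]); return np.array([K[0,0]*c[0]/-c[2]+K[0,2],K[1,1]*-c[1]/-c[2]+K[1,2]])
E
python3 - <<'E'
from h import *
np.set_printoptions(precision=4,suppress=True)
T=manip.get_calibration("top");S=manip.get_calibration("scene")
t=lambda x,y:(180+x*220/628-.33,130+y*.35-.33)
s=lambda x,y:(175+x*.25-.37,160+y*.25-.37)
def both(n,a,b):
    print(n,*tri([ray(T,t(*a)),ray(S,s(*b))]))
both("bulb",(78,144),(113,247))
both("plate +x+y?",(243,94),(289,287))
both("plate near left",(92,231),(173,411))
for c in [(243,94),(268,187),(92,231)]: print("plate",onz(T,t(*c),.008))
for c in [(62,376),(173,411),(289,287)]: print("plate S",onz(S,s(*c),.008))
both("bigring hole top",(494,194),(468,157))
both("cradle ring",(185,446),(490,427))
for c in [(140,400),(294,414),(285,506),(131,489)]: print("cradle",onz(T,t(*c),.008))
for c in [(403,464),(490,521),(623,426)]: print("cradle S",onz(S,s(*c),.008))
both("prong1",(238,413),(518,325));both("prong2",(238,484),(571,353))
both("pot",(329,205),(369,210));both("petri",(384,501),(685,350));both("bottle cap",(352,28),(250,65))
both("redbulb",(14,500),(408,578))
E
```

```text
bulb [ 0.6272 -0.0836  0.0849] [np.float64(0.1068223679926015), np.float64(0.10682236799241976)]
plate +x+y? [ 0.6473 -0.2085 -0.0017] [np.float64(33.346928053014494), np.float64(33.34692805301473)]
plate near left [ 0.5897 -0.0773 -0.0009] [np.float64(0.15565553873768623), np.float64(0.1556555387375338)]
plate [ 0.6764 -0.1954  0.008 ]
plate [ 0.605  -0.2057  0.008 ]
plate [ 0.5873 -0.0785  0.008 ]
plate S [ 0.6511 -0.0605  0.008 ]
plate S [ 0.5821 -0.0687  0.008 ]
plate S [ 0.6002 -0.197   0.008 ]
bigring hole top [ 0.5755 -0.3611  0.0279] [np.float64(1.007693923509086), np.float64(1.0076939235089781)]
cradle ring [ 0.4289 -0.1302  0.0218] [np.float64(0.05155516962820708), np.float64(0.05155516962821345)]
cradle [ 0.4647 -0.1017  0.008 ]
cradle [ 0.4431 -0.2055  0.008 ]
cradle [ 0.3826 -0.1923  0.008 ]
cradle [ 0.4056 -0.0903  0.008 ]
cradle S [ 0.4591 -0.0967  0.008 ]
cradle S [ 0.4023 -0.0834  0.008 ]
cradle S [ 0.3796 -0.1836  0.008 ]
prong1 [ 0.4401 -0.17    0.0571] [np.float64(3.1846039476079087), np.float64(3.184603947607916)]
prong2 [ 0.4003 -0.1632  0.0578] [np.float64(2.450285919724311), np.float64(2.4502859197243256)]
pot [ 0.5768 -0.2453  0.0442] [np.float64(0.8373632047928361), np.float64(0.8373632047927441)]
petri [ 0.3779 -0.2588  0.0116] [np.float64(0.37038734884932756), np.float64(0.3703873488493609)]
bottle cap [ 0.68   -0.2713  0.1014] [np.float64(0.35168598233684495), np.float64(0.3516859823368097)]
redbulb [ 0.406  -0.0147  0.0252] [np.float64(0.26843200750698426), np.float64(0.26843200750693025)]
```

```bash
cat >> h.py <<'E'
def plan(target,yawz=None):
    """shift in tool units from the current measured pose to TCP target; yawz=desired world yaw(deg) of tool z (jaw axis), mod 180"""
    s=manip.sense();M=R.from_quat(s["tool_rot"]).as_matrix()
    d=M.T@(np.asarray(target)-s["tcp_pos"])/.03
    y=np.degrees(np.arctan2(M[1,2],M[0,2]))
    tw=None
    if yawz is not None:
        dy=(yawz-y+90)%180-90   # world yaw change; tool y is down -> twist=-dy
        tw=dy*np.sign(M[2,1])/10
    print("tcp",s["tcp_pos"].round(4),"jaw yaw",y.round(2),"shift",d.round(3),"twist",tw,"q6",s["q"][5].round(3),"F",s["force"].round(1),"gap",round(s["finger_gap"],3),"t",s["t"])
E
python3 - <<'E'
from h import *
s=manip.sense();print(R.from_quat(s["tool_rot"]).as_matrix().round(4))
plan([.38,-.02,.25],8.1)
E
```

```text
[[ 9.284e-01 -9.000e-04  3.716e-01]
 [-3.716e-01 -1.400e-03  9.284e-01]
 [-3.000e-04 -1.000e+00 -1.600e-03]]
tcp [0.232  0.5798 0.2306] jaw yaw 68.18 shift [ 12.011  -0.624 -16.728] twist 6.008272724131296 q6 -0.178 F [ 0.5  0.4 -0.5] gap 1.002 t 0.15
```

>>> apply_moves([
  [85,1.13,0,-1.34,0.5],
  [85,2.26,0,-2.68,1],
  [85,3.39,-0.1,-4.03,1.5],
  [85,4.52,-0.2,-5.37,2],
  [85,5.65,-0.3,-6.71,2.5],
  [85,6.78,-0.4,-8.05,3],
  [85,7.91,-0.5,-9.39,3.5],
  [85,9.04,-0.6,-10.73,4],
  [85,10.17,-0.67,-12.08,4.5],
  [85,11.3,-0.67,-13.42,5],
  [85,12.43,-0.67,-14.76,5.5],
  [85,13.56,-0.67,-16.1,6],
], squeeze=40)

```text
t: 1.65
tcp_pos: [0.4306, -0.0211, 0.2514]
tool_rot: [-0.534, 0.464, -0.464, 0.534]
force: [0.7, 0.2, 0.4]
finger_gap: 0.993
```

Run:
```python
from h import *
plan([.60,-.09,.25],8.1)
im=manip.snapshot("wrist"); cv2.imwrite("pics/w1.png",im[:,:,::-1])
```

```text
tcp [ 0.4306 -0.0211  0.2514] jaw yaw 7.99 shift [3.059 0.049 5.271] twist -0.010819394359141653 q6 -0.449 F [0.7 0.2 0.4] gap 0.993 t 1.65
```

View pics/w1.png

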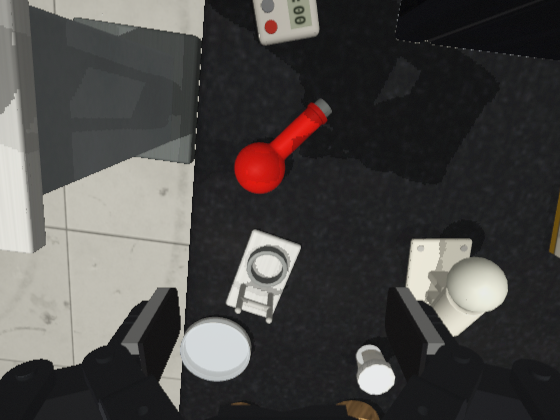

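The wrist view shows the flask bulb at (476,286), the cradle seat at (267,265) with prongs at (238,315) and (268,318), and the ring's edges at the bottom. I refine with an enlarged crop and triangulate.

Run:
```python
from h import *
im=cv2.imread("pics/w1.png")
a=cv2.resize(im[225:345,400:520],(600,600),interpolation=cv2.INTER_CUBIC)
cv2.imwrite("pics/c1.png",a)
a=cv2.resize(im[225:345,210:330],(600,600),interpolation=cv2.INTER_CUBIC)
cv2.imwrite("pics/c2.png",a)
def hc(f,x0,x1,y0,y1,r0,r1):
    g=cv2.cvtColor(cv2.imread(f),cv2.COLOR_BGR2GRAY)[y0:y1,x0:x1]
    g=cv2.resize(g,None,fx=4,fy=4,interpolation=cv2.INTER_CUBIC)
    c=cv2.HoughCircles(g,cv2.HOUGH_GRADIENT,1,60,param1=120,param2=15,minRadius=r0*4,maxRadius=r1*4)
    print(f,[(round(x0-.375+c_[0]/4,2),round(y0-.375+c_[1]/4,2),c_[2]/4) for c_ in c[0][:3]])
hc("pics/w1.png",420,520,240,330,25,36)
hc("pics/top0.png",185,260,155,215,11,17)
hc("pics/scene0.png",180,250,195,245,9,17)
```

```text
pics/w1.png [(np.float32(475.5), np.float32(288.25), np.float32(31.95))]
pics/top0.png [(np.float32(206.75), np.float32(179.75), np.float32(13.95)), (np.float32(211.75), np.float32(195.5), np.float32(14.9))]
pics/scene0.png [(np.float32(203.75), np.float32(221.25), np.float32(13.075)), (np.float32(221.0), np.float32(223.25), np.float32(9.3)), (np.float32(239.5), np.float32(200.25), np.float32(11.65))]
```

View pics/c1.png

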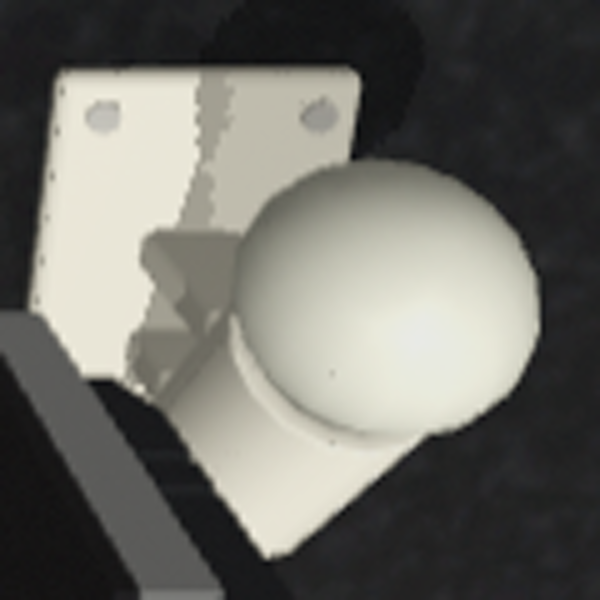

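View pics/c2.png

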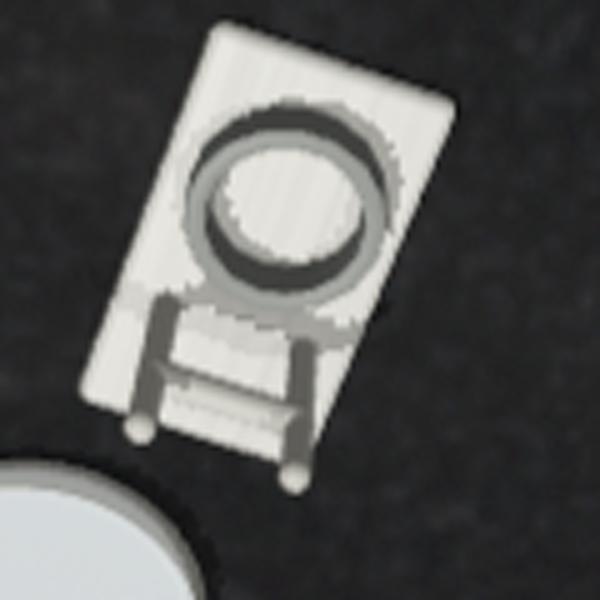

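Run:
```python
from h import *
np.set_printoptions(precision=4,suppress=True)
T=manip.get_calibration("top");S=manip.get_calibration("scene");W=manip.get_calibration("wrist")
def cone(cal,pts):
    D=np.array([ray(cal,p)[1] for p in pts])
    x,r,_,_=np.linalg.lstsq(D,np.ones(len(D)),rcond=None)
    a=x/np.linalg.norm(x);th=np.arccos(1/np.linalg.norm(x))
    o=cal["extrinsics"][:3,3]; print("dist-from-size",.026/np.sin(th),o+a*.026/np.sin(th))
    return o,a
w=lambda x,y:(400+x/5-.4,225+y/5-.4); w2=lambda x,y:(210+x/5-.4,225+y/5-.4)
b=cone(W,[w(*p) for p in [(375,158),(300,180),(250,235),(236,290),(450,175),(505,215),(538,280),(538,330),(505,395),(470,425)]])
t=lambda x,y:(180+x*220/628-.33,130+y*.35-.33)
s=lambda x,y:(175+x*.25-.37,160+y*.25-.37)
tb=cone(T,[t(*p) for p in [(78,103),(40,144),(50,115),(50,173),(78,185),(105,112),(105,175)]])
sb=cone(S,[s(*p) for p in [(113,196),(64,247),(75,215),(77,283),(113,300),(90,201),(150,207),(150,290)]])
print("bulb all",*tri([b,tb,sb]));print("WT",*tri([b,tb]));print("WS",*tri([b,sb]))
def three(n,wp,tp,sp):
    print(n,*tri([ray(W,w2(*wp)),ray(T,t(*tp)),ray(S,s(*sp))]), tri([ray(W,w2(*wp)),ray(T,t(*tp))])[0])
three("seat",(287,217),(185,446),(490,427))
three("prong1",(295,477),(238,413),(518,325))
three("prong2",(141,429),(238,484),(571,353))
print("seat W",onz(W,w2(287,217),.023),"T",onz(T,t(185,446),.023))
c=[onz(W,w2(*p),.008) for p in [(220,25),(455,105),(82,398)]];print(np.array(c),"cradle yaw",np.degrees(np.arctan2(*(c[2]-c[0])[1::-1])))
c=[onz(W,w(*p),.008) for p in [(58,68),(358,70),(30,310)]];print(np.array(c),"stand yaw",np.degrees(np.arctan2(*(c[2]-c[0])[1::-1])),np.degrees(np.arctan2(*(c[1]-c[0])[1::-1])))
```

```text
dist-from-size 0.4019690201799023 [ 0.6324 -0.093   0.0856]
dist-from-size 0.8631773236004685 [ 0.6207 -0.0873  0.1041]
dist-from-size 0.7767591861471241 [ 0.6082 -0.0668  0.0995]
bulb all [ 0.6274 -0.0872  0.0868] [np.float64(5.264351128988311), np.float64(2.309157053115641), np.float64(3.649520085561299)]
WT [ 0.6226 -0.0865  0.0993] [np.float64(0.4247996704916752), np.float64(0.4247996704915964)]
WS [ 0.6412 -0.1001  0.0715] [np.float64(0.8160774756296825), np.float64(0.8160774756296731)]
seat [ 0.4301 -0.1319  0.0224] [np.float64(3.388672083882547), np.float64(2.0465310499803437), np.float64(1.7172522491867082)] [ 0.43  -0.131  0.03 ]
prong1 [ 0.4399 -0.1719  0.06  ] [np.float64(4.738859972785717), np.float64(4.080576513909119), np.float64(4.335123437926037)] [ 0.4405 -0.1692  0.0724]
prong2 [ 0.4025 -0.1657  0.0589] [np.float64(5.559066986915706), np.float64(4.7493249372702016), np.float64(2.927168394276014)] [ 0.402  -0.165   0.0663]
seat W [ 0.4319 -0.1348  0.023 ] T [ 0.4288 -0.1303  0.023 ]
[[ 0.4114 -0.0962  0.008 ]
 [ 0.4674 -0.1087  0.008 ]
 [ 0.3884 -0.1982  0.008 ]] cradle yaw -102.70559754604523
[[ 0.5923 -0.0828  0.008 ]
 [ 0.6611 -0.0742  0.008 ]
 [ 0.6013 -0.1454  0.008 ]] stand yaw -81.82230769637042 7.152324213230321
```

>>> apply_moves([
  [85,0.6,0.3,1.23,0],
  [85,1.2,0.6,2.46,0],
  [85,1.8,1.2,3.7,0],
  [85,2.4,1.8,4.94,0],
  [85,3.09,2.4,6.17,0],
  [85,3.09,2.6,6.17,0],
  [85,3.09,2.6,6.17,0],
])

```text
t: 2.58
tcp_pos: [0.6253, -0.0841, 0.1722]
tool_rot: [0.535, -0.464, 0.462, -0.534]
force: [0.2, 0.0, 0.4]
finger_gap: 0.996
```

Run:
```python
from h import *
plan([.627,-.0865,.069],7.7)
W=manip.get_calibration("wrist")
im=manip.snapshot("wrist"); cv2.imwrite("pics/w2.png",im[:,:,::-1])
M=R.from_quat(manip.sense()["tool_rot"]).as_matrix();p=manip.sense()["tcp_pos"]
print("tcp pix",proj(W,p),"grasp",proj(W,p+[0,0,.019]), "bulb",proj(W,[.627,-.0865,.088]))
print(W["extrinsics"].round(4))
```

```text
tcp [ 0.6253 -0.0841  0.1722] jaw yaw 8.2 shift [0.094 3.44  0.056] twist 0.049730821464382305 q6 -0.454 F [0.2 0.  0.4] gap 0.996 t 2.575
tcp pix [283.76770119 290.52460066] grasp [283.79152256 315.16115706] bulb [285.47620298 228.94915671]
[[ 0.9899 -0.1354 -0.0424  0.6136]
 [ 0.1419  0.938   0.3163 -0.0024]
 [-0.0031 -0.3192  0.9477  0.3154]
 [ 0.      0.      0.      1.    ]]
```

View pics/w2.png

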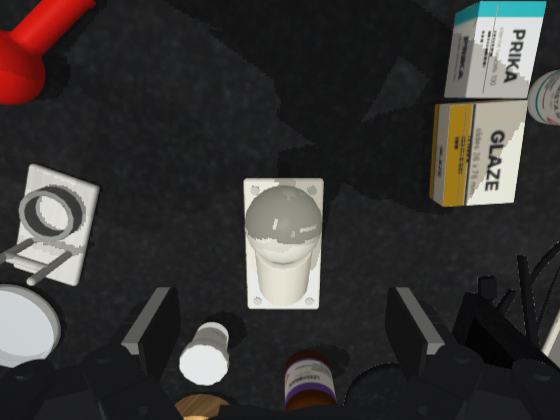

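Run:
```python
from h import *
np.set_printoptions(precision=4,suppress=True)
im=cv2.imread("pics/w2.png")
a=cv2.resize(im[165:315,200:350],(600,600),interpolation=cv2.INTER_CUBIC);cv2.imwrite("pics/c3.png",a)
W=manip.get_calibration("wrist")
for p in [(284,224)]: print(onz(W,p,.088),onz(W,p,.092))
# plate corners
for p in [(245,179),(323,178),(247,308),(319,308)]: print(onz(W,p,.008))
```

```text
[ 0.6258 -0.0835  0.088 ] [ 0.6256 -0.082   0.092 ]
[ 0.5908 -0.0758  0.008 ]
[ 0.6574 -0.0653  0.008 ]
[ 0.6068 -0.2035  0.008 ]
[ 0.6765 -0.1934  0.008 ]
```

View pics/c3.png

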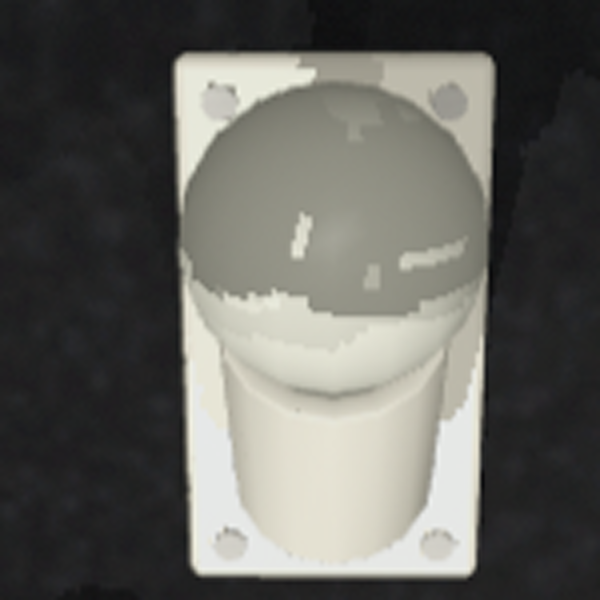

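>>> apply_moves([
  [85,0,0.9,0.03,0],
  [85,0,1.8,0.03,0],
  [85,0,2.7,0.03,0],
  [85,0,3.3,0.03,0],
  [85,0,3.55,0.03,0],
  [85,0,3.55,0.03,0],
])

```text
t: 3.38
tcp_pos: [0.6277, -0.0846, 0.0671]
tool_rot: [-0.534, 0.463, -0.463, 0.534]
force: [0.6, -0.0, 0.6]
finger_gap: 0.994
```

Run:
```python
from h import *
plan([.6262,-.0837,.065],7.8)
im=manip.snapshot("wrist"); cv2.imwrite("pics/w3.png",im[:,:,::-1])
```

```text
tcp [ 0.6277 -0.0846  0.0671] jaw yaw 8.19 shift [-0.036  0.071 -0.044] twist 0.03873499038786719 q6 -0.453 F [ 0.6 -0.   0.6] gap 0.994 t 3.375
```

View pics/w3.png

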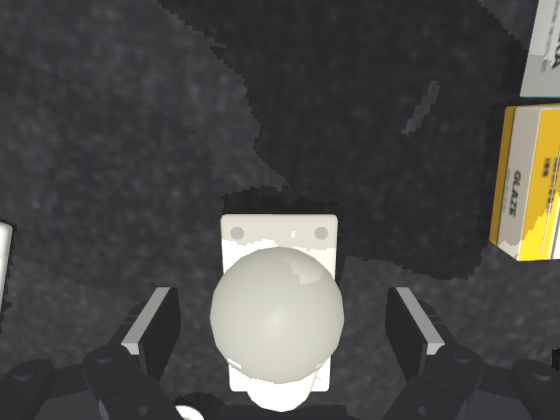

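>>> apply_moves([
  [85,-0.03,0.07,-0.05,0],
  [52,-0.03,0.07,-0.05,0],
  [48,-0.03,0.07,-0.05,0],
  [45,-0.03,0.07,-0.05,0],
  [45,-0.03,0.07,-0.05,0],
  [45,-0.03,0.07,-0.05,0],
], squeeze=35)

```text
t: 4.18
tcp_pos: [0.6263, -0.0838, 0.0652]
tool_rot: [-0.534, 0.463, -0.463, 0.535]
force: [-1.3, 1.9, 4.7]
finger_gap: 0.59
```

Run:
```python
from h import *
plan([.6262,-.0837,.065],7.8)
im=manip.snapshot("wrist"); cv2.imwrite("pics/w4.png",im[:,:,::-1])
```

```text
tcp [ 0.6263 -0.0838  0.0652] jaw yaw 8.18 shift [-0.003  0.008 -0.002] twist 0.03793340729120587 q6 -0.453 F [-1.3  1.9  4.7] gap 0.59 t 4.175
```

View pics/w4.png

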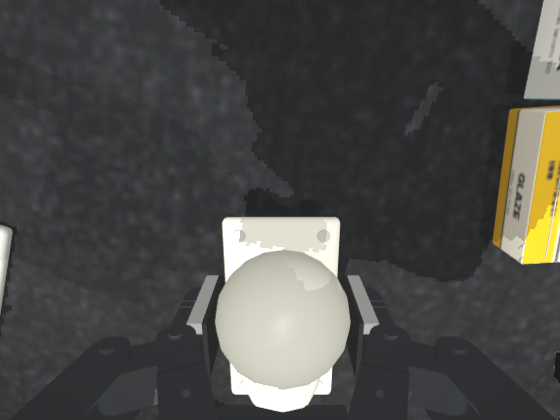

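>>> apply_moves([
  [45,-0.15,-0.12,0,0],
  [45,-0.41,-0.29,0,0],
  [45,-0.68,-0.48,0,0],
  [45,-0.96,-0.67,0,0],
  [45,-1.23,-0.86,0,0],
  [45,-1.5,-1.05,0,0],
  [45,-1.78,-1.24,0,0],
  [45,-2.05,-1.43,0,0],
  [45,-2.32,-1.62,0,0],
  [45,-2.55,-1.78,0,0],
  [45,-2.55,-2.2,0,0],
  [45,-2.55,-2.6,0,0],
])

```text
t: 5.72
tcp_pos: [0.6154, -0.0084, 0.1438]
tool_rot: [-0.534, 0.463, -0.463, 0.534]
force: [-0.1, 0.1, -1.4]
finger_gap: 0.588
```

Run:
```python
from h import *
plan([.6262,-.0837,.065],7.8)
for n in ("wrist","scene"):
    im=manip.snapshot(n); cv2.imwrite(f"pics/{n}5.png",im[:,:,::-1])
im=cv2.imread("pics/scene5.png")[130:330,100:370];cv2.imwrite("pics/s5c.png",cv2.resize(im,(800,592)))
```

```text
tcp [ 0.6154 -0.0084  0.1438] jaw yaw 8.18 shift [ 2.533  2.627 -0.004] twist 0.038443306566722416 q6 -0.338 F [-0.1  0.1 -1.4] gap 0.588 t 5.725
```

View pics/wrist5.png

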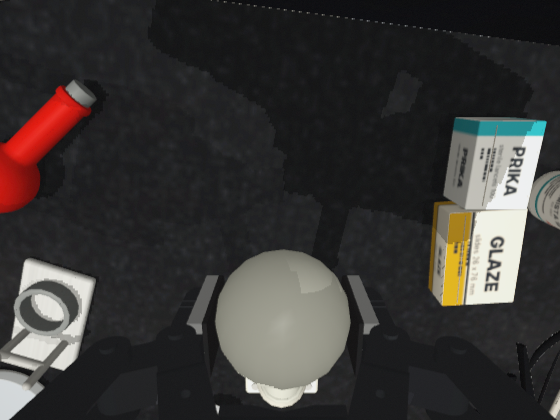

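View pics/s5c.png

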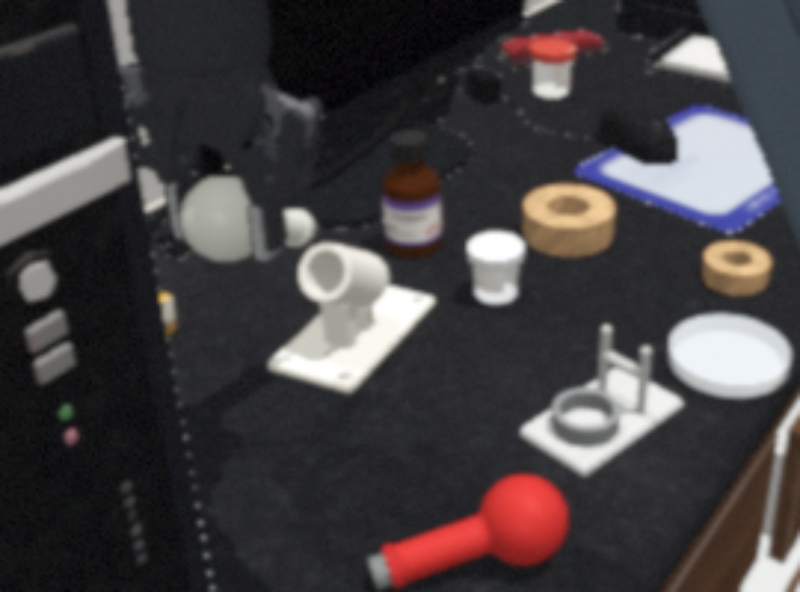

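>>> apply_moves([
  [45,0.3,-0.3,-0.7,0.2],
  [45,0.6,-0.5,-1.4,0.4],
  [45,1.0,-0.5,-2.2,0.7],
  [45,1.4,-0.5,-3.0,1.0],
  [45,1.8,-0.5,-3.8,1.3],
  [45,2.2,-0.5,-4.6,1.6],
  [45,2.6,-0.5,-5.4,1.8],
  [45,2.9,-0.4,-6.1,2.0],
  [45,3.1,-0.2,-6.6,2.08],
  [45,3.15,0,-6.73,2.08],
  [45,3.15,0,-6.73,2.08],
])

```text
t: 7.2
tcp_pos: [0.4288, -0.1305, 0.1423]
tool_rot: [-0.442, 0.552, -0.552, 0.442]
force: [-0.2, -0.7, -2.3]
finger_gap: 0.589
```

Run:
```python
from h import *
plan([.429,-.1305,.142],-12.6)
T=manip.get_calibration("top");S=manip.get_calibration("scene")
for n in ("wrist","scene","top"):
    im=manip.snapshot(n); cv2.imwrite(f"pics/{n}6.png",im[:,:,::-1])
a=cv2.imread("pics/scene6.png")[150:330,180:420];b=cv2.imread("pics/top6.png")[200:350,180:380]
cv2.imwrite("pics/s6c.png",cv2.resize(a,(800,600)));cv2.imwrite("pics/t6c.png",cv2.resize(b,(800,600)))
```

```text
tcp [ 0.4288 -0.1305  0.1423] jaw yaw -12.64 shift [-0.001  0.011  0.008] twist -0.003551412941698118 q6 -0.326 F [-0.2 -0.7 -2.3] gap 0.589 t 7.2
```

View pics/s6c.png

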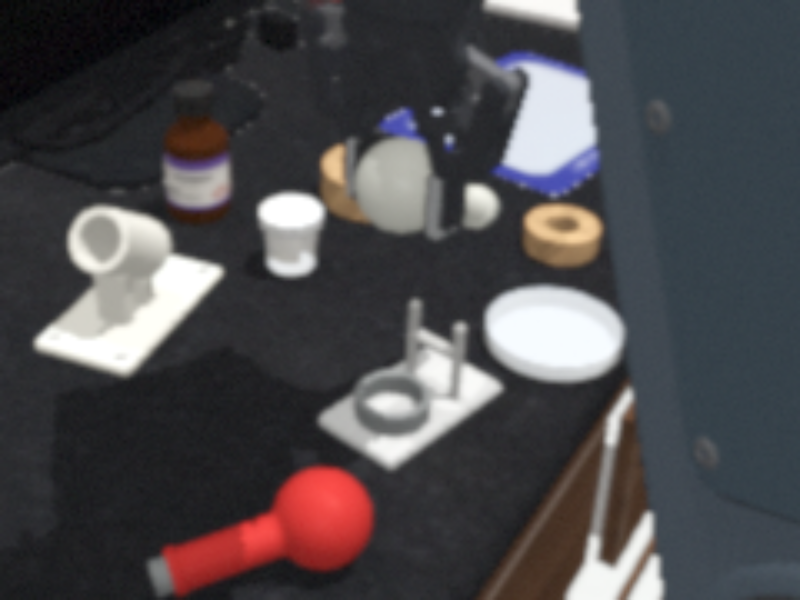

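View pics/t6c.png

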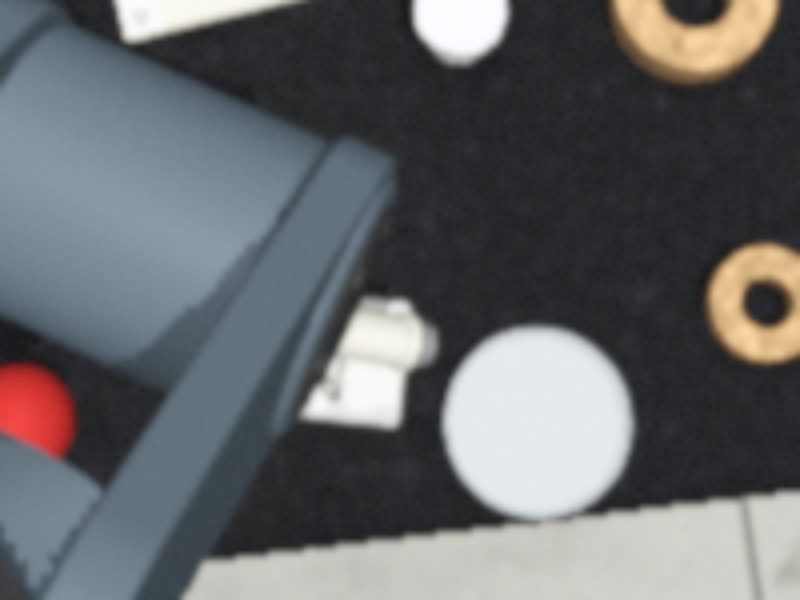

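View pics/wrist6.png

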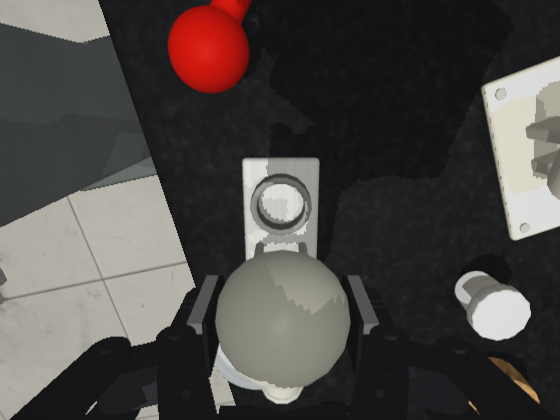

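Run:
```python
from h import *
T=manip.get_calibration("top");S=manip.get_calibration("scene");W=manip.get_calibration("wrist")
np.set_printoptions(precision=4,suppress=True)
print(*tri([ray(T,(285.5,285.5)),ray(S,(324,211.5))]))
b=np.array([.429,-.1305,.165]);u=np.array([-.2185,-.976,0])
for el in (-35,-20,-5,10,20):
    e=np.radians(el);ax=u*np.cos(e)+np.array([0,0,np.sin(e)]);print(el,proj(T,b+.08*ax),proj(S,b+.08*ax))
print("seat W",onz(W,(281,204.5),.023),onz(W,(319,158),.008),onz(W,(242,158),.008))
```

```text
[ 0.4137 -0.2064  0.1163] [np.float64(0.45807120519423883), np.float64(0.45807120519423933)]
-35 [278.3797 285.3708] [321.2783 212.6977]
-20 [284.0749 285.1168] [325.0323 202.8431]
-5 [286.9245 284.4214] [327.2824 192.8919]
10 [286.5103 283.2958] [327.8628 183.3758]
20 [284.2915 282.3275] [327.2657 177.5478]
seat W [ 0.4289 -0.1269  0.023 ] [ 0.4645 -0.1014  0.008 ] [ 0.4069 -0.0885  0.008 ]
```

>>> apply_moves([
  [45,-0.03,0.6,0,0],
  [45,-0.03,1.2,0,0],
  [45,-0.03,1.8,0,0],
  [45,-0.03,2.4,0,0],
  [45,-0.03,2.7,0,0],
  [45,-0.03,2.85,0,0],
  [45,-0.03,3.0,0,0],
  [45,-0.03,3.0,0,0],
], squeeze=25)

```text
t: 8.35
tcp_pos: [0.4296, -0.1304, 0.0531]
tool_rot: [0.442, -0.551, 0.553, -0.442]
force: [-0.4, -2.9, -0.9]
finger_gap: 0.591
```

Run:
```python
from h import *
plan([.429,-.1295,.019],-12.6)
im=manip.snapshot("scene"); cv2.imwrite("pics/s7.png",im[:,:,::-1])
a=im[150:330,180:420,::-1]
cv2.imwrite("pics/s7c.png",cv2.resize(a,(800,600)))
```

```text
tcp [ 0.4296 -0.1304  0.0531] jaw yaw -12.58 shift [-0.025  1.137 -0.029] twist 0.0020939718136517627 q6 -0.324 F [-0.4 -2.9 -0.9] gap 0.591 t 8.35
```

View pics/s7c.png

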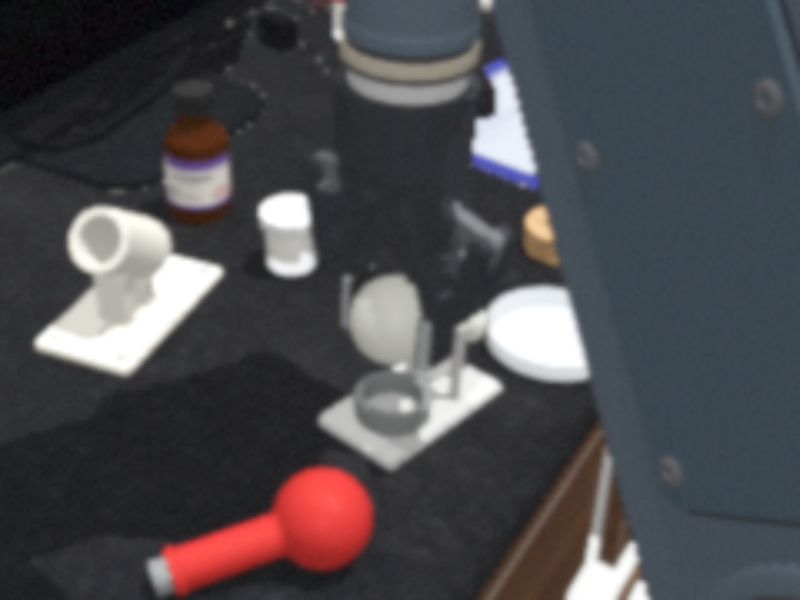

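The bulb is over the seat and the neck already rides on the crossbar between the prongs (tip at about crop (475,325)), pivoting upward with small force. I continue.

>>> apply_moves([
  [45,0,0.15,0,0],
  [45,0,0.3,0,0],
  [45,0,0.45,0,0],
  [45,0,0.6,0,0],
  [45,0,0.75,0,0],
  [45,0,0.85,0,0],
  [45,0,0.92,0,0],
  [45,0,0.92,0,0],
])

```text
t: 9.4
tcp_pos: [0.4283, -0.1288, 0.0249]
tool_rot: [-0.442, 0.553, -0.551, 0.442]
force: [1.2, 5.2, 4.0]
finger_gap: 0.584
```

Run:
```python
from h import *
plan([.429,-.1295,.019],-12.6)
im=manip.snapshot("scene"); cv2.imwrite("pics/s8.png",im[:,:,::-1])
a=im[200:305,240:380,::-1]
cv2.imwrite("pics/s8c.png",cv2.resize(a,(800,600)))
```

```text
tcp [ 0.4283 -0.1288  0.0249] jaw yaw -12.63 shift [0.018 0.196 0.027] twist -0.0029191162558547036 q6 -0.324 F [1.2 5.2 4. ] gap 0.584 t 9.4
```

View pics/s8c.png

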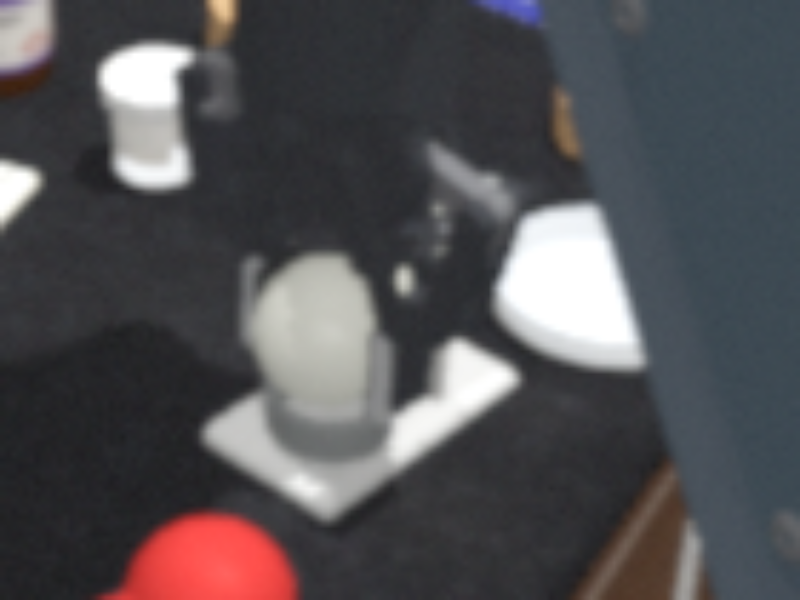

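>>> apply_moves([
  [45,0,0.08,0,0],
  [45,0,0.14,0,0],
  [45,0,0.18,0,0],
  [45,0,0.18,0,0],
])

```text
t: 9.95
tcp_pos: [0.4283, -0.1292, 0.0197]
tool_rot: [-0.442, 0.553, -0.551, 0.442]
force: [0.1, 4.8, 6.0]
finger_gap: 0.591
```

Run:
```python
from h import *
plan([.429,-.1295,.019],-12.6)
im=manip.snapshot("wrist"); cv2.imwrite("pics/w9.png",im[:,:,::-1])
im=manip.snapshot("top"); cv2.imwrite("pics/t9.png",cv2.resize(im[220:340,200:360,::-1],(800,600)))
```

```text
tcp [ 0.4283 -0.1292  0.0197] jaw yaw -12.63 shift [0.006 0.024 0.024] twist -0.002969902997341478 q6 -0.323 F [0.1 4.8 6. ] gap 0.591 t 9.95
```

View pics/w9.png

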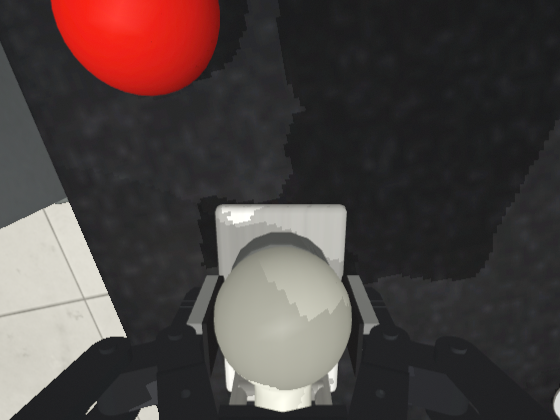

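View pics/t9.png

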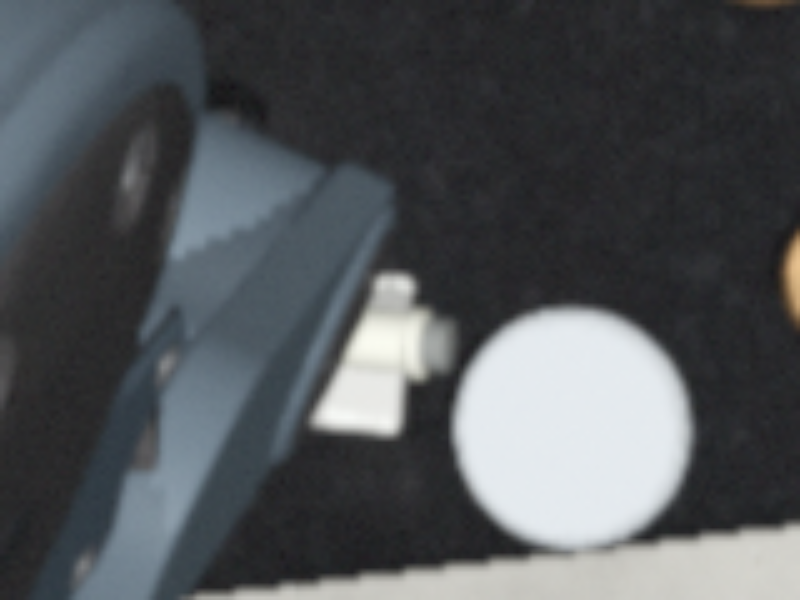

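The bulb is at seat height (TCP z 0.0197), with the neck and grey stopper lying level between the prongs. I release and lift.

>>> apply_moves([
  [56,0,0,0,0],
  [65,0,0,0,0],
  [80,0,0,0,0],
  [85,0,0,0,0],
  [85,0,-0.6,0,0],
  [85,0,-1.6,0,0],
  [85,0,-2.8,0,0],
  [85,0,-4.2,0,0],
  [85,0,-5.2,0,0],
  [85,0,-5.2,0,0],
])

```text
t: 11.3
tcp_pos: [0.4303, -0.1304, 0.1778]
tool_rot: [0.441, -0.55, 0.554, -0.443]
force: [0.7, 0.1, 0.2]
finger_gap: 0.997
```

Run:
```python
from h import *
plan([.429,-.1295,.019],-12.6)
for n in ("wrist","scene"):
    im=manip.snapshot(n); cv2.imwrite(f"pics/{n}10.png",im[:,:,::-1])
a=cv2.imread("pics/scene10.png")[200:305,240:380]
cv2.imwrite("pics/s10c.png",cv2.resize(a,(800,600)))
```

```text
tcp [ 0.4303 -0.1304  0.1778] jaw yaw -12.61 shift [-0.031  5.293 -0.077] twist -0.0008763483722077581 q6 -0.324 F [0.7 0.1 0.2] gap 0.997 t 11.3
```

View pics/s10c.png

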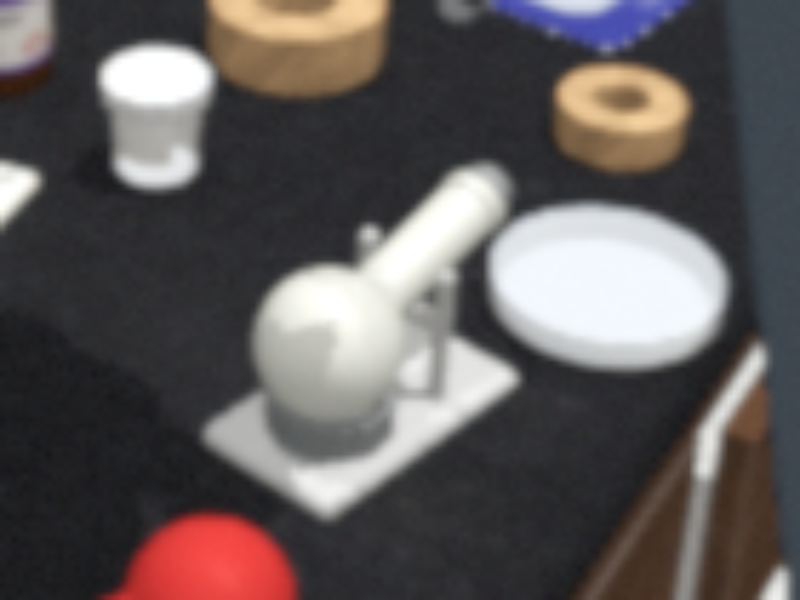

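View pics/wrist10.png

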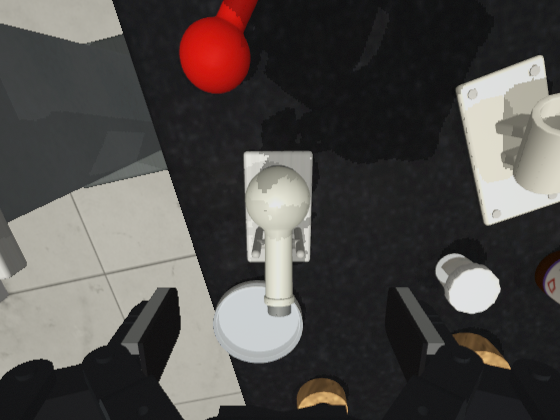

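Run:
```python
from h import *
np.set_printoptions(precision=4,suppress=True)
W=manip.get_calibration("wrist")
b=onz(W,(278.3,199),.042);l=onz(W,(279,301),.069);st=onz(W,(279.5,315),.072)
print(b,l,st,(l-b),np.degrees(np.arctan2(*(l-b)[1::-1])))
M=R.from_quat(manip.sense()["tool_rot"]).as_matrix();p=manip.sense()["tcp_pos"]
print(M.T@(b-p)*1e3,M.T@(l-p)*1e3)
S=manip.get_calibration("scene")
s=lambda x,y:(240+x*.175-.4,200+y*.175-.4)
print("bulb",*tri([ray(W,(278.3,199)),ray(S,s(331,343))]),"lip",*tri([ray(W,(279,301)),ray(S,s(483,195))]))
plan([.4154,-.190,.051],-12.6)
```

```text
[ 0.4258 -0.1249  0.042 ] [ 0.4098 -0.199   0.069 ] [ 0.4078 -0.2096  0.072 ] [-0.016 -0.074  0.027] -102.23081362512211
[ -3.7844 133.5705  -3.6683] [ 71.9579 106.5683  -3.1678]
bulb [ 0.4259 -0.1245  0.0435] [np.float64(0.0053496568268812895), np.float64(0.00534965682692646)] lip [ 0.4086 -0.2012  0.0671] [np.float64(1.2664706118448485), np.float64(1.2664706118448046)]
tcp [ 0.4286 -0.1294  0.1756] jaw yaw -12.62 shift [2.066 4.152 0.012] twist -0.0015060724274079007 q6 -0.324 F [-0.   0.1 -0.1] gap 0.997 t 11.4
```

>>> apply_moves([
  [60,0.7,0.5,-0.03,0],
  [60,1.4,1.2,-0.06,0],
  [60,2.0,2.0,-0.09,0],
  [60,2.0,2.8,-0.09,0],
  [60,2.0,3.5,-0.09,0],
  [60,2.0,4.0,-0.09,0],
  [60,2.0,4.14,-0.09,0],
  [60,2.0,4.14,-0.09,0],
])

```text
t: 12.4
tcp_pos: [0.4127, -0.1872, 0.0509]
tool_rot: [-0.442, 0.553, -0.551, 0.442]
force: [0.1, -0.7, 0.6]
finger_gap: 0.703
```

Run:
```python
from h import *
plan([.4154,-.190,.051],-12.6)
for n in ("wrist","scene"):
    im=manip.snapshot(n); cv2.imwrite(f"pics/{n}11.png",im[:,:,::-1])
a=cv2.imread("pics/scene11.png")[190:295,240:380]
cv2.imwrite("pics/s11c.png",cv2.resize(a,(800,600)))
```

```text
tcp [ 0.4127 -0.1872  0.0509] jaw yaw -12.62 shift [ 0.072 -0.005  0.109] twist -0.0021738028881387096 q6 -0.453 F [ 0.1 -0.7  0.6] gap 0.703 t 12.4
```

View pics/s11c.png

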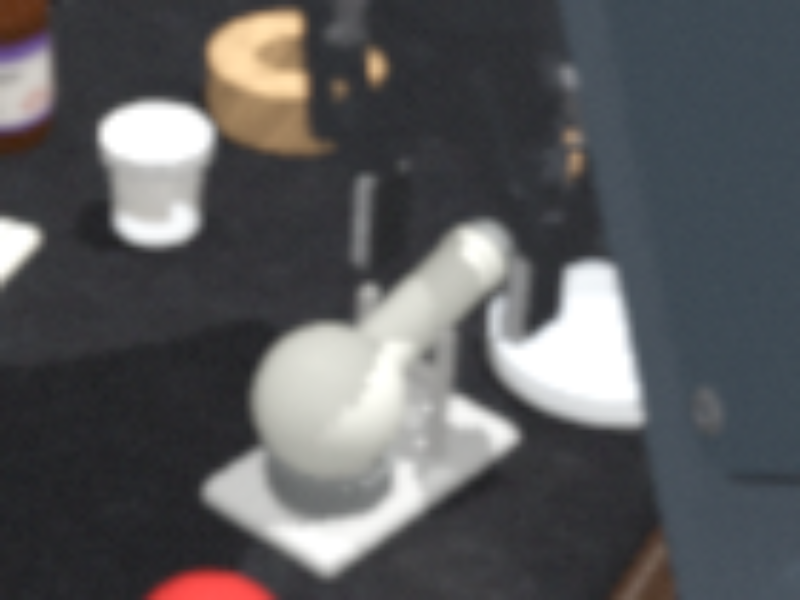

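View pics/wrist11.png

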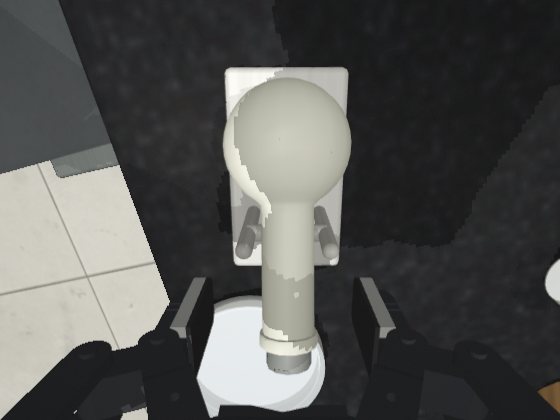

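>>> apply_moves([
  [60,-0.03,0,0.06,0],
  [40,-0.03,0,0.06,0],
  [25,-0.03,0,0.06,0],
  [15,-0.03,0,0.06,0],
  [15,-0.03,0,0.06,0],
  [15,-0.03,0,0.06,0],
], squeeze=20)

```text
t: 13.25
tcp_pos: [0.4154, -0.1873, 0.0517]
tool_rot: [0.442, -0.552, 0.552, -0.442]
force: [0.9, -0.3, 1.8]
finger_gap: 0.246
```

Run:
```python
from h import *
plan([.4154,-.190,.051],-12.6)
for n in ("wrist",):
    im=manip.snapshot(n); cv2.imwrite(f"pics/{n}12.png",im[:,:,::-1])
```

```text
tcp [ 0.4154 -0.1873  0.0517] jaw yaw -12.63 shift [0.089 0.024 0.02 ] twist -0.002559452110995153 q6 -0.449 F [ 0.9 -0.3  1.8] gap 0.246 t 13.25
```

View pics/wrist12.png

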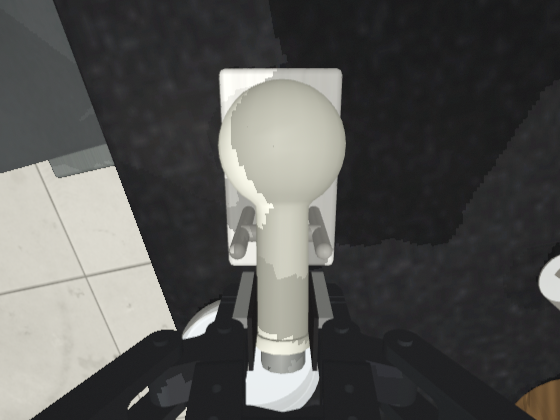

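>>> apply_moves([
  [15,-0.03,-0.09,0,0],
  [15,-0.07,-0.17,0,0],
  [15,-0.11,-0.26,0,0],
  [15,-0.16,-0.34,0,0],
  [15,-0.21,-0.42,0,0],
  [15,-0.26,-0.5,0,0],
  [15,-0.32,-0.57,0,0],
  [15,-0.37,-0.65,0,0],
  [15,-0.5,-0.79,0,0],
  [15,-0.5,-0.79,0,0],
])

```text
t: 14.55
tcp_pos: [0.4186, -0.1722, 0.0757]
tool_rot: [0.442, -0.552, 0.552, -0.442]
force: [0.6, 0.3, -0.8]
finger_gap: 0.248
```

Run:
```python
from h import *
plan([.4154,-.190,.051],-12.6)
for n in ("wrist","scene"):
    im=manip.snapshot(n); cv2.imwrite(f"pics/{n}13.png",im[:,:,::-1])
a=cv2.imread("pics/scene13.png")[180:285,240:380]
cv2.imwrite("pics/s13c.png",cv2.resize(a,(800,600)))
```

```text
tcp [ 0.4186 -0.1722  0.0757] jaw yaw -12.59 shift [0.601 0.822 0.025] twist 0.0006847403342931102 q6 -0.418 F [ 0.6  0.3 -0.8] gap 0.248 t 14.55
```

View pics/s13c.png

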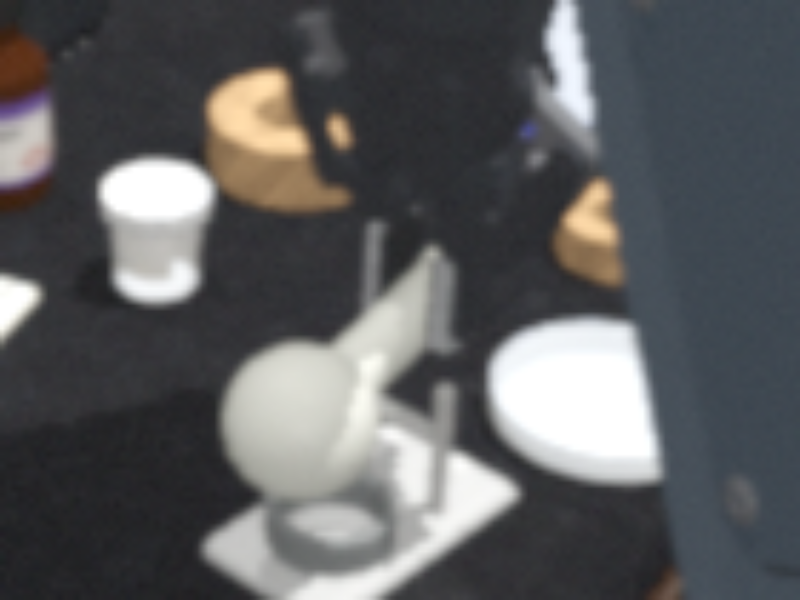

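View pics/wrist13.png

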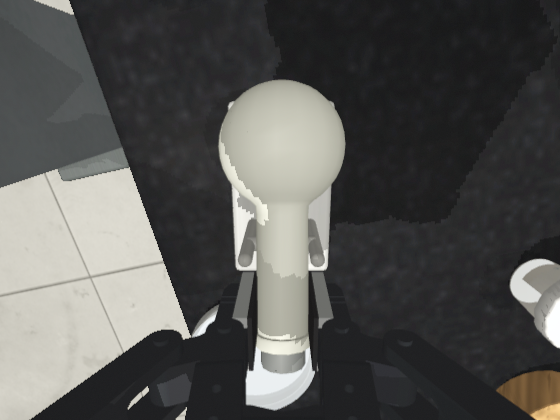

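The flask is held rigidly at 20 N, so the bulb left the seat with the neck still rising about 20°. It won't swing by itself at this squeeze. I will carry it above the cork ring with a firmer grip and ease the grip there, so the bulb swings down over the ring.

>>> apply_moves([
  [15,0,-0.8,0,0],
  [15,0,-1.8,0,0],
  [15,0.3,-2.6,0.4,-0.3],
  [15,0.9,-3.0,1.2,-0.7],
  [15,1.5,-3.0,2.0,-1.1],
  [15,2.2,-3.0,2.9,-1.5],
  [15,2.9,-3.0,3.8,-1.9],
  [15,3.6,-3.0,4.7,-2.3],
  [15,4.2,-3.0,5.5,-2.6],
  [15,4.7,-3.0,6.1,-2.9],
  [15,5.0,-3.0,6.48,-3.0],
  [15,5.0,-3.0,6.48,-3.0],
], squeeze=45)

```text
t: 16.15
tcp_pos: [0.5754, -0.362, 0.1645]
tool_rot: [0.57, -0.419, 0.419, -0.57]
force: [-0.2, -0.0, -1.3]
finger_gap: 0.233
```

Run:
```python
from h import *
plan([.5755,-.361,.106])
for n in ("wrist","top"):
    im=manip.snapshot(n); cv2.imwrite(f"pics/{n}14.png",im[:,:,::-1])
```

```text
tcp [ 0.5754 -0.362   0.1645] jaw yaw 17.33 shift [-0.031  1.95   0.013] twist None q6 -1.028 F [-0.2 -0.  -1.3] gap 0.233 t 16.15
```

View pics/wrist14.png

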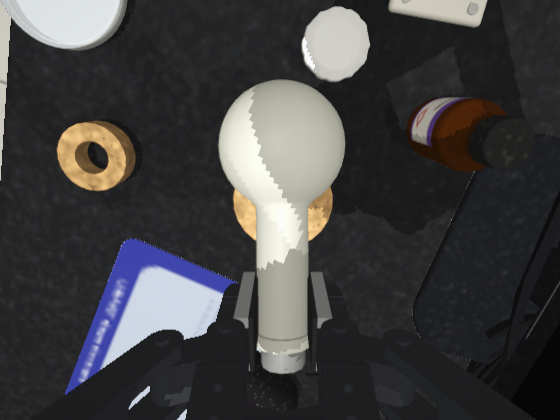

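View pics/top14.png

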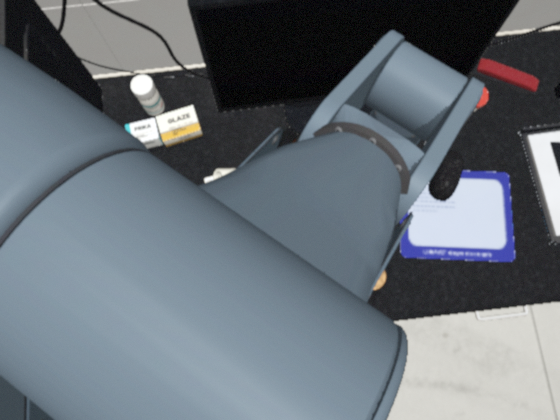

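>>> apply_moves([
  [15,-0.03,0.5,0,0],
  [15,-0.03,1.1,0,0],
  [15,-0.03,1.6,0,0],
  [15,-0.03,1.85,0,0],
  [15,-0.03,1.85,0,0],
  [19,-0.03,1.85,0,0],
  [21,-0.03,1.85,0,0],
  [21,-0.03,1.85,0,0],
  [21,-0.03,1.85,0,0],
], squeeze=20)

```text
t: 17.38
tcp_pos: [0.5753, -0.3605, 0.1101]
tool_rot: [0.57, -0.419, 0.419, -0.57]
force: [0.6, 0.5, -0.7]
finger_gap: 0.246
```

Run:
```python
from h import *
plan([.5755,-.361,.106])
for n in ("wrist",):
    im=manip.snapshot(n); cv2.imwrite(f"pics/{n}15.png",im[:,:,::-1])
```

```text
tcp [ 0.5753 -0.3605  0.1101] jaw yaw 17.39 shift [0.017 0.138 0.003] twist None q6 -1.028 F [ 0.6  0.5 -0.7] gap 0.246 t 17.375
```

View pics/wrist15.png

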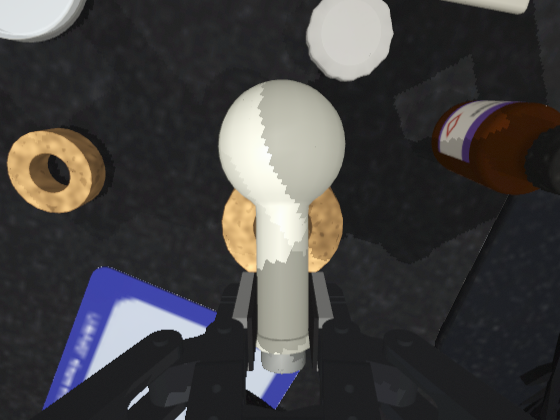

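>>> apply_moves([
  [21.4,0,0,0,0],
  [21.4,0,0,0,0],
  [21.6,0,0,0,0],
  [21.6,0,0,0,0],
])

```text
t: 17.92
tcp_pos: [0.5751, -0.3605, 0.1098]
tool_rot: [0.57, -0.419, 0.419, -0.57]
force: [0.3, -0.4, -1.8]
finger_gap: 0.251
```

Run:
```python
from h import *
plan([.5755,-.361,.106])
for n in ("wrist",):
    im=manip.snapshot(n); cv2.imwrite(f"pics/{n}16.png",im[:,:,::-1])
```

```text
tcp [ 0.5751 -0.3605  0.1098] jaw yaw 17.38 shift [0.021 0.126 0.006] twist None q6 -1.028 F [ 0.3 -0.4 -1.8] gap 0.251 t 17.925
```

View pics/wrist16.png

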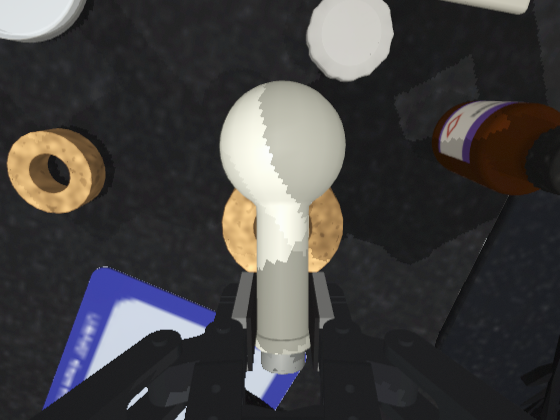

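>>> apply_moves([
  [21.8,0,0,0,0],
  [21.8,0,0,0,0],
  [21.8,0,0,0,0],
])

```text
t: 18.35
tcp_pos: [0.5755, -0.3609, 0.1103]
tool_rot: [0.57, -0.418, 0.419, -0.57]
force: [0.5, -0.1, 1.0]
finger_gap: 0.258
```

Run:
```python
from h import *
plan([.5755,-.361,.106])
for n in ("wrist",):
    im=manip.snapshot(n); cv2.imwrite(f"pics/{n}17.png",im[:,:,::-1])
```

```text
tcp [ 0.5755 -0.3609  0.1103] jaw yaw 17.38 shift [0.003 0.142 0.   ] twist None q6 -1.027 F [ 0.5 -0.1  1. ] gap 0.258 t 18.35
```

View pics/wrist17.png

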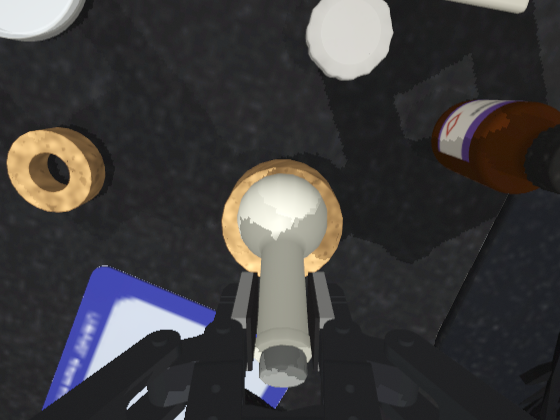

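The easing worked. The bulb (283,215) has swung down over the cork ring with the neck up in the jaws. I re-tighten and check.

>>> apply_moves([
  [18,0,0,0,0],
  [15,0,0,0,0],
  [15,0,0,0,0],
], squeeze=20)

```text
t: 18.77
tcp_pos: [0.5755, -0.3609, 0.1102]
tool_rot: [0.57, -0.418, 0.419, -0.57]
force: [0.9, -0.7, 1.6]
finger_gap: 0.241
```

Run:
```python
from h import *
plan([.5755,-.361,.106])
for n in ("wrist","scene"):
    im=manip.snapshot(n); cv2.imwrite(f"pics/{n}18.png",im[:,:,::-1])
a=cv2.imread("pics/scene18.png")[140:245,240:380]
cv2.imwrite("pics/s18c.png",cv2.resize(a,(800,600)))
a=cv2.imread("pics/wrist18.png")[150:400,185:385]
cv2.imwrite("pics/w18c.png",cv2.resize(a,(480,600)))
```

```text
tcp [ 0.5755 -0.3609  0.1102] jaw yaw 17.38 shift [ 0.002  0.141 -0.001] twist None q6 -1.027 F [ 0.9 -0.7  1.6] gap 0.241 t 18.775
```

View pics/s18c.png

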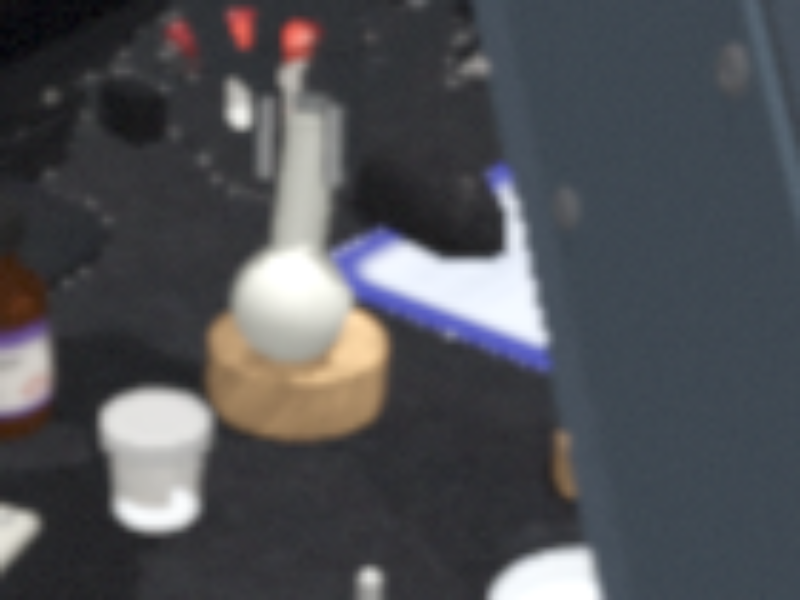

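View pics/w18c.png

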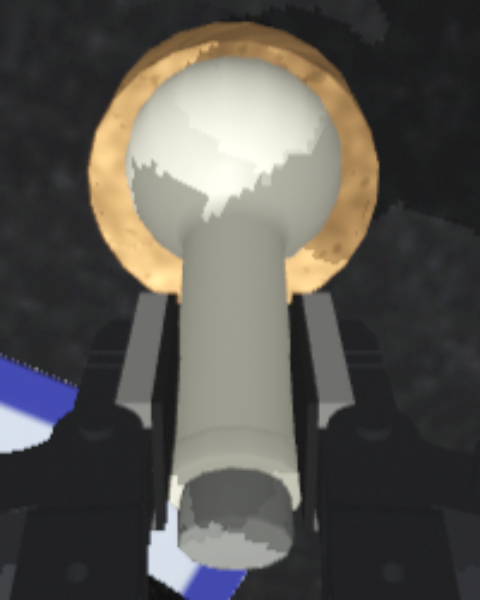

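Run:
```python
from h import *
np.set_printoptions(precision=4,suppress=True)
W=manip.get_calibration("wrist");S=manip.get_calibration("scene")
s=lambda x,y:(240+x*.175-.4,140+y*.175-.4);w=lambda x,y:(185+x/2.4-.3,150+y/2.4-.3)
b,e=tri([ray(W,w(235,160)),ray(S,s(293,303))]);l,e2=tri([ray(W,w(236,465)),ray(S,s(308,110))])
print(b,e,l,e2,(l-b)/np.linalg.norm(l-b),np.linalg.norm(l-b))
c=manip.sense()["tcp_pos"]
# predictions of bulb pixel for lean angles, pivot = grip point
M=R.from_quat(manip.sense()["tool_rot"]).as_matrix();u=M[:,0]
g=c+[0,0,.0136]
for el in (60,70,80,90):
    a=u*np.cos(np.radians(el))+np.array([0,0,np.sin(np.radians(el))])
    print(el,"W bulb",proj(W,g-.064*a),"lip",proj(W,g+.016*a),"S bulb",proj(S,g-.064*a),"S lip",proj(S,g+.016*a),"bulb",g-.064*a)
# ring outline
for p in [w(90,170),w(378,170)]: print("ring lat",M.T@(onz(W,p,.03)-c))
print("far ring edge top", onz(W,w(235,38),.03), onz(W,w(235,22),.0))
print("u",u)
```

```text
[ 0.57   -0.3466  0.0538] [np.float64(0.6989284486665681), np.float64(0.6989284486665588)] [ 0.5779 -0.3694  0.1358] [np.float64(0.01788780428180322), np.float64(0.017887804281914405)] [ 0.0918 -0.2658  0.9597] 0.08547810248485968
60 W bulb [283.1318 195.5188] lip [283.617  345.0676] S bulb [288.9468 190.3372] S lip [293.3626 158.2335] bulb [ 0.5659 -0.3304  0.0684]
70 W bulb [283.1087 211.0409] lip [283.6323 341.5238] S bulb [289.7849 190.2469] S lip [293.1624 158.1647] bulb [ 0.5689 -0.34    0.0637]
80 W bulb [283.0957 227.6241] lip [283.6432 336.7208] S bulb [290.6846 189.3993] S lip [292.94   158.2941] bulb [ 0.5722 -0.3503  0.0608]
90 W bulb [283.0919 245.0719] lip [283.6493 330.8066] S bulb [291.6185 187.8424] S lip [292.7023 158.6195] bulb [ 0.5755 -0.3609  0.0598]
ring lat [-0.0047  0.0802 -0.0396]
ring lat [-0.0046  0.0802  0.0385]
far ring edge top [ 0.5631 -0.3222  0.03  ] [ 0.5635 -0.3231  0.    ]
u [ 0.2987 -0.9543  0.0012]
```

>>> apply_moves([
  [15,0,-0.2,0,0],
  [15,0,-0.35,0,0],
  [15,0.25,-0.35,0,0],
  [15,0.5,-0.35,0,0],
  [15,0.5,-0.35,0,0],
  [15,0.5,-0.2,0,0],
  [15,0.5,-0.1,0,0],
  [15,0.5,0,0,0],
  [15,0.5,0,0,0],
], squeeze=20)

```text
t: 20.0
tcp_pos: [0.5794, -0.3745, 0.1093]
tool_rot: [-0.57, 0.419, -0.418, 0.57]
force: [-0.9, 0.3, -1.0]
finger_gap: 0.244
```

Run:
```python
from h import *
plan([.5755,-.361,.106])
for n in ("wrist","scene"):
    im=manip.snapshot(n); cv2.imwrite(f"pics/{n}19.png",im[:,:,::-1])
a=cv2.imread("pics/scene19.png")[140:245,240:380]
a=cv2.resize(a,(800,600))[:,100:500]
b=cv2.imread("pics/wrist19.png")[150:400,185:385]
b=cv2.resize(b,(400,600))
cv2.imwrite("pics/sw19.png",np.hstack([a,b]))
```

```text
tcp [ 0.5794 -0.3745  0.1093] jaw yaw 17.39 shift [-0.468  0.112  0.01 ] twist None q6 -1.039 F [-0.9  0.3 -1. ] gap 0.244 t 20.0
```

View pics/sw19.png

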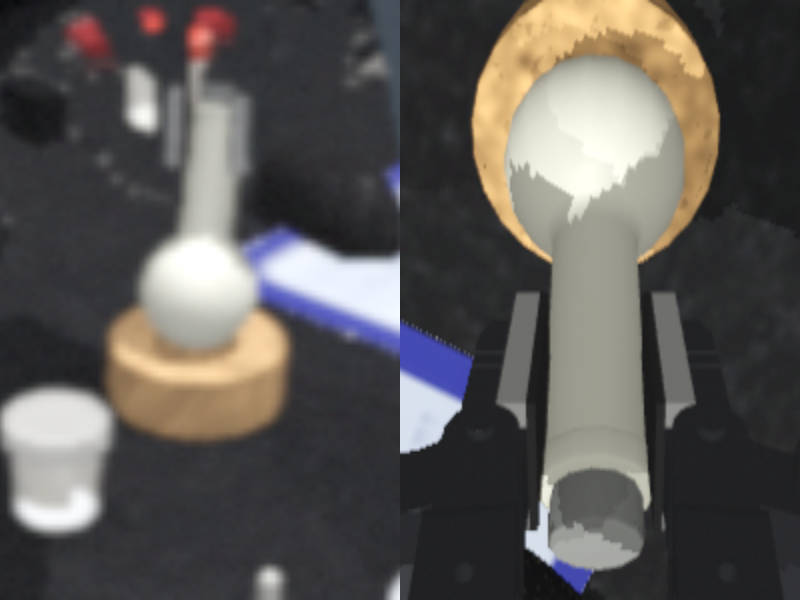

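>>> apply_moves([
  [15,0,0.06,0,0],
  [15,0,0.12,0,0],
  [15,0,0.18,0,0],
  [15,0,0.18,0,0],
])

```text
t: 20.6
tcp_pos: [0.5795, -0.3747, 0.1041]
tool_rot: [-0.57, 0.419, -0.419, 0.57]
force: [0.1, 0.7, -1.6]
finger_gap: 0.238
```

>>> apply_moves([
  [15,0,0.06,0,0],
  [15,0,0.12,0,0],
  [15,0,0.18,0,0],
  [15,0,0.18,0,0],
])

```text
t: 21.1
tcp_pos: [0.5808, -0.3771, 0.1011]
tool_rot: [0.571, -0.417, 0.421, -0.569]
force: [0.5, -1.8, 6.4]
finger_gap: 0.239
```

Run:
```python
from h import *
plan([.5755,-.361,.106])
for n in ("wrist","scene"):
    im=manip.snapshot(n); cv2.imwrite(f"pics/{n}20.png",im[:,:,::-1])
a=cv2.imread("pics/scene20.png")[140:245,240:380]
a=cv2.resize(a,(800,600))[:,100:500]
b=cv2.imread("pics/wrist20.png")[150:400,185:385]
b=cv2.resize(b,(400,600))
cv2.imwrite("pics/sw20.png",np.hstack([a,b]))
```

```text
tcp [ 0.5808 -0.3771  0.1011] jaw yaw 17.39 shift [-0.564 -0.166 -0.008] twist None q6 -1.039 F [ 0.5 -1.8  6.4] gap 0.239 t 21.1
```

View pics/sw20.png

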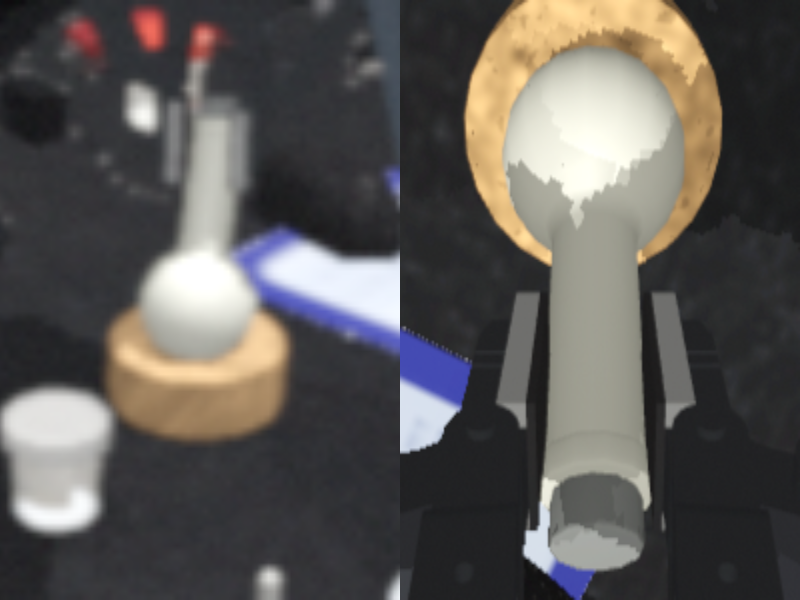

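>>> apply_moves([
  [15,-0.1,0,0,0],
  [15,-0.2,-0.02,0,0],
  [15,-0.3,-0.04,0,0],
  [15,-0.3,-0.04,0,0],
])

```text
t: 21.7
tcp_pos: [0.5794, -0.3709, 0.1038]
tool_rot: [0.571, -0.414, 0.423, -0.568]
force: [0.0, -5.1, 7.0]
finger_gap: 0.239
```

Run:
```python
from h import *
plan([.5755,-.361,.106])
for n in ("wrist","scene"):
    im=manip.snapshot(n); cv2.imwrite(f"pics/{n}21.png",im[:,:,::-1])
a=cv2.imread("pics/scene21.png")[140:245,240:380]
a=cv2.resize(a,(800,600))[:,100:500]
b=cv2.imread("pics/wrist21.png")[150:400,185:385]
b=cv2.resize(b,(400,600))
cv2.imwrite("pics/sw21.png",np.hstack([a,b]))
```

```text
tcp [ 0.5794 -0.3709  0.1038] jaw yaw 17.42 shift [-0.353 -0.077 -0.026] twist None q6 -1.032 F [ 0.  -5.1  7. ] gap 0.239 t 21.7
```

View pics/sw21.png

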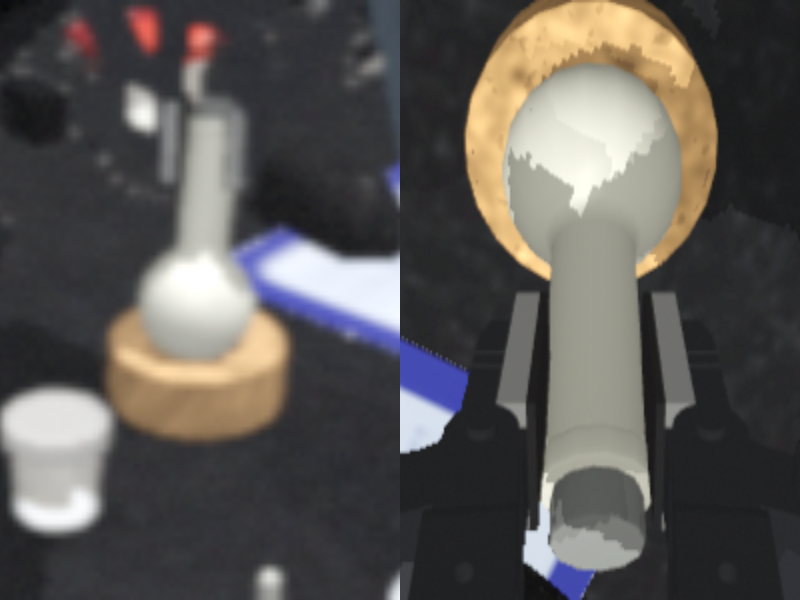

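>>> apply_moves([
  [15,-0.1,-0.01,0,0],
  [15,-0.2,-0.02,0,0],
  [15,-0.28,-0.03,0,0],
  [15,-0.35,-0.03,0,0],
  [15,-0.35,-0.03,0,0],
])

```text
t: 22.42
tcp_pos: [0.5773, -0.3619, 0.106]
tool_rot: [0.572, -0.413, 0.424, -0.568]
force: [0.5, -5.8, 11.5]
finger_gap: 0.232
```

Run:
```python
from h import *
plan([.5755,-.361,.106])
for n in ("wrist","scene"):
    im=manip.snapshot(n); cv2.imwrite(f"pics/{n}22.png",im[:,:,::-1])
a=cv2.imread("pics/scene22.png")[140:245,240:380]
a=cv2.resize(a,(800,600))[:,100:500]
b=cv2.imread("pics/wrist22.png")[150:400,185:385]
b=cv2.resize(b,(400,600))
cv2.imwrite("pics/sw22.png",np.hstack([a,b]))
```

```text
tcp [ 0.5773 -0.3619  0.106 ] jaw yaw 17.43 shift [-0.046 -0.001 -0.049] twist None q6 -1.024 F [ 0.5 -5.8 11.5] gap 0.232 t 22.425
```

View pics/sw22.png

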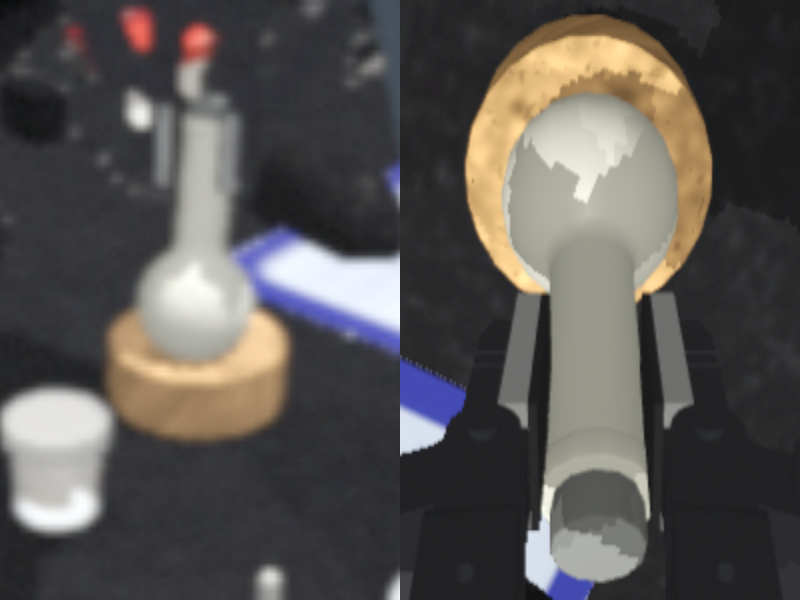

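```bash
cat > lean.py <<'E'
from h import *
import sys
np.set_printoptions(precision=4,suppress=True)
W=manip.get_calibration("wrist");S=manip.get_calibration("scene");T=manip.get_calibration("top")
c=manip.sense()["tcp_pos"];M=R.from_quat(manip.sense()["tool_rot"]).as_matrix()
print("tool y",M[:,1],"u",M[:,0])
u=np.array([.2987,-.9543,0])
for C in ([.5755,-.361,.048],[.577,-.362,.048]):
  C=np.array(C)
  print("C",C,"W ring far/near",proj(W,C-.04*u-[0,0,.018]),proj(W,C-.019*u-[0,0,.018]))
  for el in (80,85,90,95,100):
    a=u*np.cos(np.radians(el))+np.array([0,0,np.sin(np.radians(el))])
    print(el,"W bulb",proj(W,C),"stop top",proj(W,C+.092*a),"lip",proj(W,C+.08*a),"S bulb",proj(S,C),"S stop",proj(S,C+.092*a),"T",proj(T,C),proj(T,C+.092*a))
E
python3 lean.py
```

```text
tool y [ 0.0097 -0.0128 -0.9999] u [ 0.2993 -0.9541  0.0151]
C [ 0.5755 -0.361   0.048 ] W ring far/near [279.9889 163.9522] [280.063 197.27 ]
80 W bulb [280.1183 236.5046] stop top [280.1391 369.1299] lip [280.1351 343.6219] S bulb [291.4754 191.9458] S stop [294.0644 156.7022] T [354.4808 195.2993] [370.6179 177.9221]
85 W bulb [280.1183 236.5046] stop top [280.0935 353.7497] lip [280.0983 330.7004] S bulb [291.4754 191.9458] S stop [293.4022 157.4785] T [354.4808 195.2993] [366.6522 179.5075]
90 W bulb [280.1183 236.5046] stop top [280.0457 336.0878] lip [280.0603 316.146 ] S bulb [291.4754 191.9458] S stop [292.7147 158.5417] T [354.4808 195.2993] [362.57   181.2318]
95 W bulb [280.1183 236.5046] stop top [279.9969 316.391 ] lip [280.0216 300.1573] S bulb [291.4754 191.9458] S stop [292.0074 159.8887] T [354.4808 195.2993] [358.4123 183.0779]
100 W bulb [280.1183 236.5046] stop top [279.9482 295.0132] lip [279.9831 282.9972] S bulb [291.4754 191.9458] S stop [291.2863 161.5137] T [354.4808 195.2993] [354.221  185.0275]
C [ 0.577 -0.362  0.048] W ring far/near [281.8617 166.2416] 
[... 215 characters left out ...]
216 238.6721] stop top [283.1941 356.8612] lip [282.9638 333.6522] S bulb [291.1639 191.6506] S stop [293.0748 157.2215] T [354.8743 194.5018] [367.083  178.6304]
90 W bulb [282.0216 238.6721] stop top [283.2185 339.3362] lip [282.9791 319.2016] S bulb [291.1639 191.6506] S stop [292.386  158.2812] T [354.8743 194.5018] [363.0032 180.3527]
95 W bulb [282.0216 238.6721] stop top [283.2284 319.7728] lip [282.9835 303.3125] S bulb [291.1639 191.6506] S stop [291.6775 159.6245] T [354.8743 194.5018] [358.8476 182.1977]
100 W bulb [282.0216 238.6721] stop top [283.2229 298.5208] lip [282.9765 286.2451] S bulb [291.1639 191.6506] S stop [290.9552 161.2453] T [354.8743 194.5018] [354.6581 184.1467]
```

Run:
```python
import cv2,numpy as np
a=cv2.imread("pics/scene22.png")[140:220,255:325]
cv2.imwrite("pics/z22s.png",cv2.resize(a,(525,600),interpolation=cv2.INTER_CUBIC))
b=cv2.imread("pics/wrist22.png")[150:400,200:360]
cv2.imwrite("pics/z22w.png",cv2.resize(b,(384,600),interpolation=cv2.INTER_CUBIC))
```

```text
(no output)
```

View pics/z22s.png

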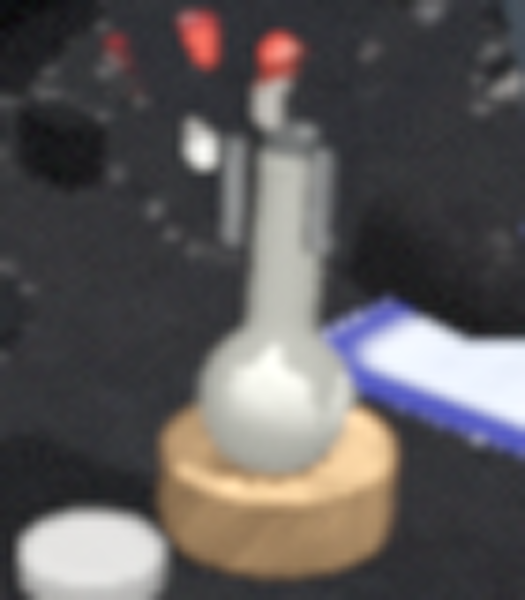

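View pics/z22w.png

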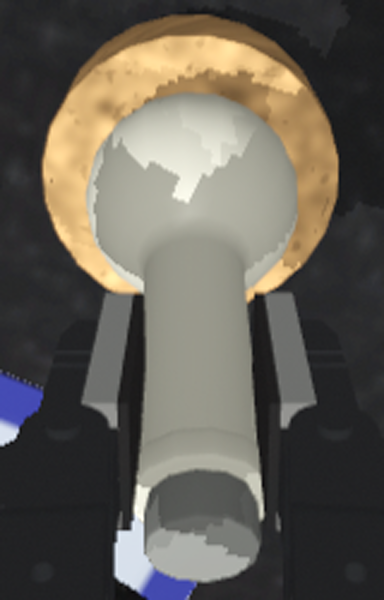

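Run:
```python
from h import *
np.set_printoptions(precision=4,suppress=True)
W=manip.get_calibration("wrist");S=manip.get_calibration("scene")
b,e=tri([ray(W,(280.6,231.5)),ray(S,(291.6,192.8))]);l,e2=tri([ray(W,(284.4,379)),ray(S,(293.9,156.5))])
print(b,e,l,e2,l-b,np.linalg.norm(l-b))
for z in (.048,.05): print(onz(W,(280.6,231.5),z))
for z in (.135,.138,.14): print(onz(W,(284.4,379),z))
for r in ((203,30),): print(onz(W,(281,164.5),.03))
# ring centre from scene: top face ellipse centre approx
print("ring from scene",onz(S,((255+279/7.5-.4),(140+440/7.5-.4)),.03))
```

```text
[ 0.5745 -0.3587  0.0468] [np.float64(0.6165027019776402), np.float64(0.6165027019775413)] [ 0.5839 -0.3822  0.1363] [np.float64(0.08689773044791203), np.float64(0.08689773044805672)] [ 0.0095 -0.0236  0.0895] 0.0930744439133151
[ 0.5748 -0.3579  0.048 ]
[ 0.5746 -0.3571  0.05  ]
[ 0.5843 -0.3835  0.135 ]
[ 0.5834 -0.3808  0.138 ]
[ 0.5828 -0.379   0.14  ]
[ 0.5642 -0.323   0.03  ]
ring from scene [ 0.5739 -0.3611  0.03  ]
```

Triangulated from both views, the bulb is seated at (0.5745,-0.3587,0.047), but the neck still leans about 14° towards tool +x. I keep walking the neck back.

>>> apply_moves([
  [15,-0.1,0,0,0],
  [15,-0.2,0,0,0],
  [15,-0.3,0,0,0],
  [15,-0.4,0,0,0],
  [15,-0.4,0,0,0],
])

```text
t: 23.15
tcp_pos: [0.5696, -0.3438, 0.1007]
tool_rot: [-0.57, 0.419, -0.418, 0.57]
force: [-0.6, 0.8, -0.5]
finger_gap: 0.173
```

```bash
cat > shot.py <<'E'
from h import *
import sys
k=sys.argv[1]
plan([.5755,-.361,.106])
for n in ("wrist","scene"):
    im=manip.snapshot(n); cv2.imwrite(f"pics/{n}{k}.png",im[:,:,::-1])
a=cv2.imread(f"pics/scene{k}.png")[140:220,255:310]
a=cv2.resize(a,(412,600),interpolation=cv2.INTER_CUBIC)
b=cv2.imread(f"pics/wrist{k}.png")[150:400,200:360]
b=cv2.resize(b,(384,600),interpolation=cv2.INTER_CUBIC)
cv2.imwrite(f"pics/z{k}.png",np.hstack([a,b]))
E
python3 shot.py 23
```

```text
tcp [ 0.5696 -0.3438  0.1007] jaw yaw 17.38 shift [ 0.607 -0.177  0.016] twist None q6 -1.014 F [-0.6  0.8 -0.5] gap 0.173 t 23.15
```

View pics/z23.png

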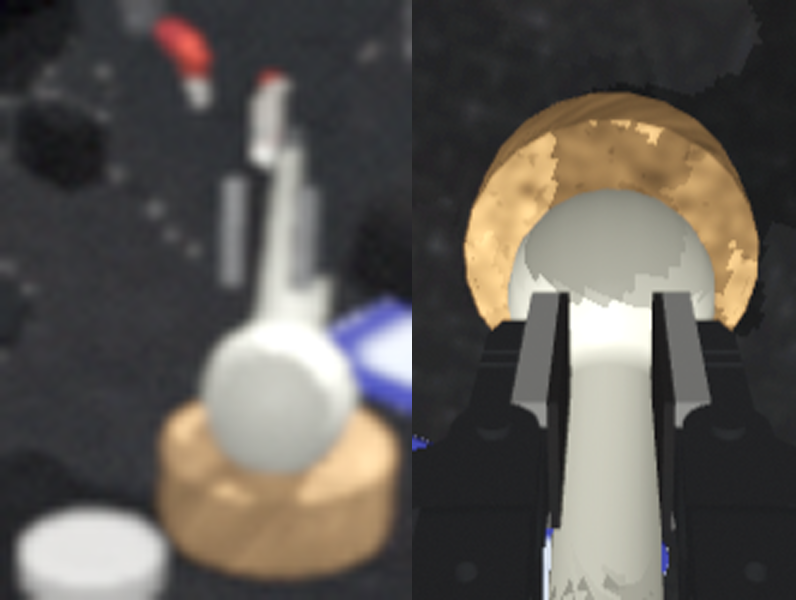

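The pads slid off the neck. The flask stays seated in the ring but leans towards tool +x. I back off, lift and measure, then straighten it by closing the jaws along the lean direction.

>>> apply_moves([
  [15,-0.2,0,0,0],
  [15,-0.4,-0.4,0,0],
  [15,-0.6,-1.2,0,0],
  [40,-0.8,-2.2,0,0],
  [60,-1,-3.2,0,0],
  [85,-1,-3.8,0,0],
  [85,-1,-3.8,0,0],
])

```text
t: 24.12
tcp_pos: [0.5621, -0.3166, 0.217]
tool_rot: [0.57, -0.417, 0.42, -0.57]
force: [-0.3, -0.1, 1.0]
finger_gap: 0.988
```

```bash
python3 shot.py 24
```

```text
tcp [ 0.5621 -0.3166  0.217 ] jaw yaw 17.39 shift [ 1.532  3.706 -0.023] twist None q6 -0.989 F [-0.3 -0.1  1. ] gap 0.988 t 24.125
```

View pics/wrist24.png

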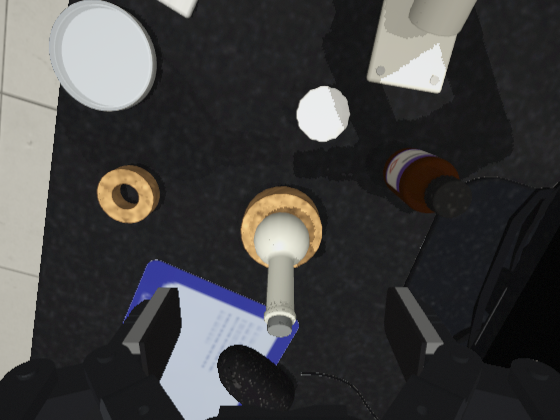

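View pics/z24.png

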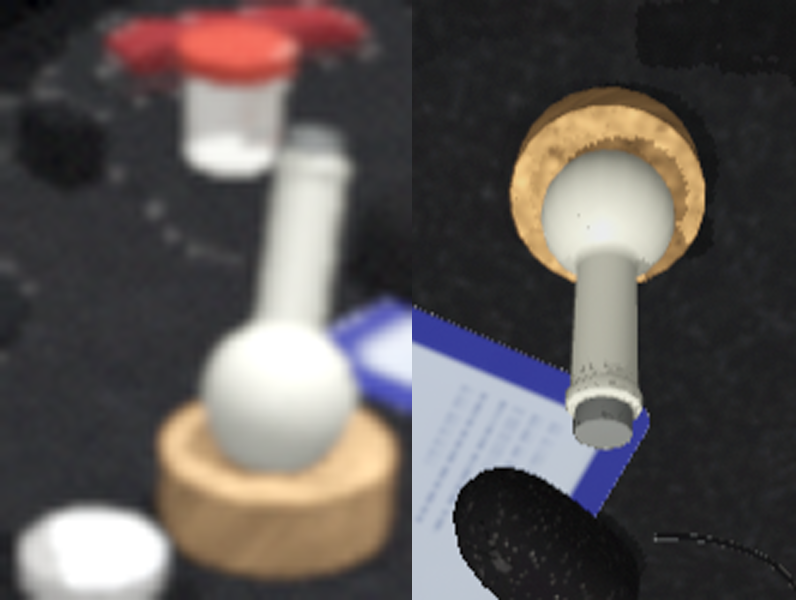

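Run:
```python
from h import *
np.set_printoptions(precision=4,suppress=True)
W=manip.get_calibration("wrist");S=manip.get_calibration("scene")
u=np.array([.2987,-.9543,0]);v=np.array([.9543,.2987,0])
b,e=tri([ray(W,(281.2,240)),ray(S,(291.9,192.8))]);l,e2=tri([ray(W,(279.4,330)),ray(S,(297,158))])
d=l-b
print(b,e,l,e2,d,np.linalg.norm(d),"lean",np.degrees(np.arctan2(d@u,d[2])),np.degrees(np.arctan2(d@v,d[2])))
c=manip.sense()["tcp_pos"]
M=R.from_quat(manip.sense()["tool_rot"]).as_matrix()
g=b+d*66/92; print("neck66",g,"in tool",M.T@(g-c)/.03,"ring in tool",M.T@(np.array([.575,-.360,.12])-c)/.03)
```

```text
[ 0.5728 -0.3589  0.0472] [np.float64(0.20022196359149175), np.float64(0.20022196359150524)] [ 0.5833 -0.3974  0.1272] [np.float64(0.11954628388942325), np.float64(0.11954628388941033)] [ 0.0106 -0.0385  0.08  ] 0.0894129256095487 lean 26.53440243449806 -1.027133423993441
neck66 [ 0.5803 -0.3865  0.1046] in tool [ 2.4461  3.6565 -0.0787] ring in tool [1.5485 3.1449 0.015 ]
```

>>> apply_moves([
  [85,0.2,0,0,-0.8],
  [85,0.4,0,0,-1.6],
  [85,0.6,0,0,-2.4],
  [85,0.8,0,0,-3.2],
  [85,1.0,0,0,-4.0],
  [85,1.2,0,0,-4.8],
  [85,1.4,0,0,-5.6],
  [85,1.6,0,0,-6.4],
  [85,1.8,0,0,-7.2],
  [85,2.0,0.2,0,-8.1],
  [85,2.22,0.4,0,-9],
  [85,2.22,0.6,0,-9],
], squeeze=20)

```text
t: 25.72
tcp_pos: [0.5805, -0.3797, 0.1949]
tool_rot: [-0.698, -0.105, 0.107, 0.7]
force: [0.0, 0.8, -0.6]
finger_gap: 0.995
```

Run:
```python
from h import *
plan([.575,-.360,.088],107.4)
im=manip.snapshot("wrist"); cv2.imwrite("pics/w25.png",im[:,:,::-1])
```

```text
tcp [ 0.5805 -0.3797  0.1949] jaw yaw 107.24 shift [0.025 3.564 0.672] twist -0.016339184929682914 q6 -2.612 F [ 0.   0.8 -0.6] gap 0.995 t 25.725
```

View pics/w25.png

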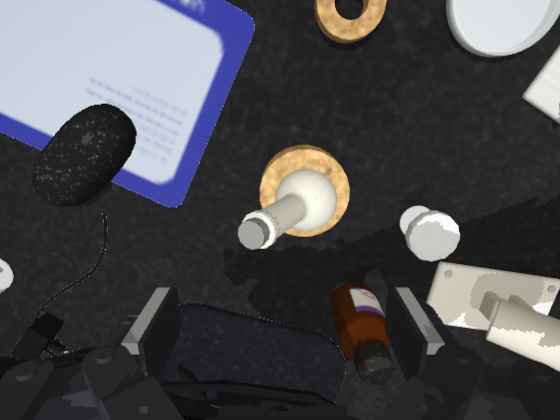

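>>> apply_moves([
  [85,0.02,0.7,0,0],
  [85,0.02,1.5,0,0],
  [85,0.02,2.3,0,0],
  [85,0.02,3.0,0,0],
  [85,0.02,3.4,0,0],
  [85,0.02,3.5,0,0],
  [85,0.02,3.5,0,0],
])

```text
t: 26.65
tcp_pos: [0.582, -0.3797, 0.0925]
tool_rot: [0.699, 0.107, -0.107, -0.699]
force: [-0.4, -0.3, 0.9]
finger_gap: 0.997
```

Run:
```python
from h import *
plan([.575,-.360,.088],107.4)
im=manip.snapshot("wrist"); cv2.imwrite("pics/w26.png",im[:,:,::-1])
```

```text
tcp [ 0.582  -0.3797  0.0925] jaw yaw 107.36 shift [-0.027  0.15   0.696] twist -0.004325761078506218 q6 -2.612 F [-0.4 -0.3  0.9] gap 0.997 t 26.65
```

View pics/w26.png

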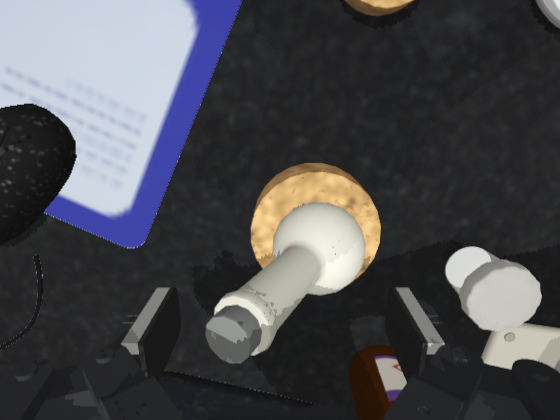

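>>> apply_moves([
  [75,-0.02,0.08,0.12,0],
  [65,-0.02,0.1,0.24,0],
  [60,-0.02,0.1,0.36,0],
  [55,-0.02,0.1,0.48,0],
  [50,-0.02,0.1,0.6,0],
  [45,-0.02,0.1,0.69,0],
  [35,-0.02,0.1,0.69,0],
  [28,-0.02,0.1,0.69,0],
  [24,-0.02,0.1,0.69,0],
  [18,-0.02,0.1,0.69,0],
  [18,-0.02,0.1,0.69,0],
  [18,-0.02,0.1,0.69,0],
], squeeze=20)

```text
t: 28.2
tcp_pos: [0.5748, -0.3598, 0.0889]
tool_rot: [-0.699, -0.107, 0.107, 0.699]
force: [-0.5, -0.6, -1.9]
finger_gap: 0.252
```

```bash
python3 shot.py 27
```

```text
tcp [ 0.5748 -0.3598  0.0889] jaw yaw 107.38 shift [ 0.009 -0.569 -0.044] twist None q6 -2.598 F [-0.5 -0.6 -1.9] gap 0.252 t 28.2
```

View pics/wrist27.png

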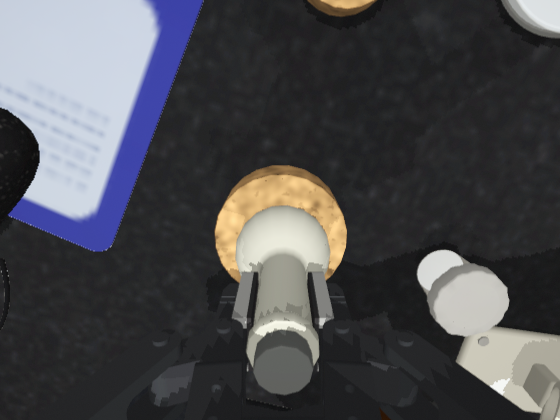

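View pics/z27.png

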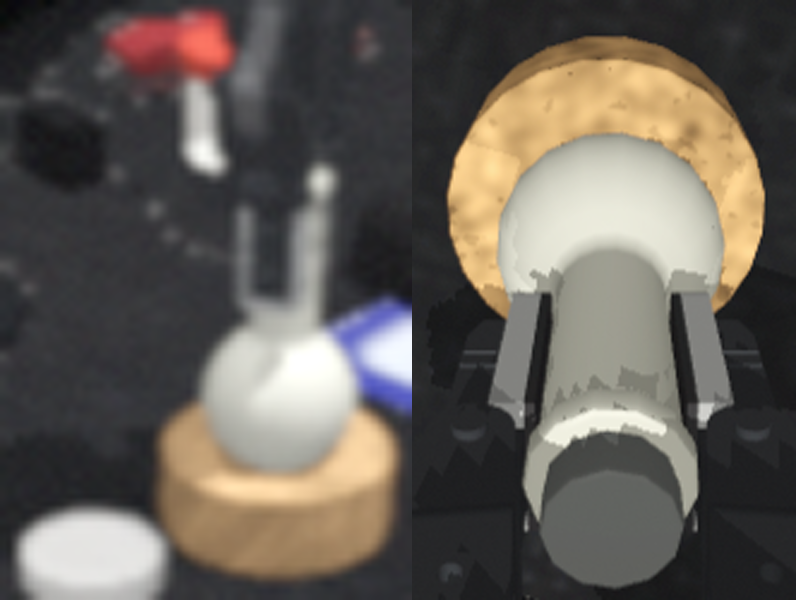

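Run:
```python
from h import *
np.set_printoptions(precision=4,suppress=True)
W=manip.get_calibration("wrist")
M=R.from_quat(manip.sense()["tool_rot"]).as_matrix();c=manip.sense()["tcp_pos"];x=M[:,0];z=M[:,2];print(x)
b=onz(W,(282.5,252),.048);print("bulb",b,"rel tcp in tool",M.T@(b-c)*1e3,"far ring edge",M.T@(onz(W,(283,150+62/2.4),.03)-c)*1e3)
for a in (-15,-10,-5,0,5,10,15):
    ax=x*np.sin(np.radians(a))+np.array([0,0,np.cos(np.radians(a))]);print(a,proj(W,b+.092*ax),proj(W,b+.08*ax))
```

```text
[ 0.9543  0.2987 -0.0001]
bulb [ 0.5748 -0.3596  0.048 ] rel tcp in tool [-0.0691 41.0294  0.2201] far ring edge [-39.0126  59.0345   0.5229]
-15 [282.4654 301.3131] [282.4729 290.6394]
-10 [282.4811 326.9936] [282.4851 310.8618]
-5 [282.4967 351.0874] [282.4974 330.0073]
0 [282.5118 373.0448] [282.5093 347.6942]
5 [282.5261 392.4481] [282.5207 363.6154]
10 [282.5393 409.0243] [282.5314 377.5485]
15 [282.5512 422.6434] [282.5412 389.3582]
```

Upright to within about 1° (stopper row 371 against 373 predicted), with the bulb on the ring axis. I press down a touch to confirm it's seated before releasing.

>>> apply_moves([
  [18,0,0.03,0,0],
  [18,0,0.06,0,0],
  [18,0,0.06,0,0],
  [18,0,0.06,0,0],
])

```text
t: 28.8
tcp_pos: [0.5753, -0.3602, 0.0876]
tool_rot: [0.699, 0.107, -0.107, -0.699]
force: [1.6, -0.1, 0.4]
finger_gap: 0.25
```

>>> apply_moves([
  [18,0,0.03,0,0],
  [18,0,0.06,0,0],
  [18,0,0.06,0,0],
  [18,0,0.06,0,0],
])

```text
t: 29.3
tcp_pos: [0.5755, -0.3605, 0.0871]
tool_rot: [0.7, 0.107, -0.106, -0.698]
force: [-0.3, 0.6, 7.1]
finger_gap: 0.249
```

>>> apply_moves([
  [18,0,-0.04,0,0],
  [18,0,-0.04,0,0],
  [24,0,-0.04,0,0],
  [28,0,-0.04,0,0],
  [40,0,-0.04,0,0],
  [60,0,-0.04,0,0],
  [70,0,-0.04,0,0],
  [70,0,-0.6,0,0],
  [70,0,-1.6,0,0],
  [70,0,-2.8,0,0],
  [70,0,-4.0,0,0],
  [70,0,-4.0,0,0],
])

```text
t: 30.8
tcp_pos: [0.5771, -0.3616, 0.2108]
tool_rot: [0.702, 0.109, -0.105, -0.696]
force: [1.1, -0.7, -0.7]
finger_gap: 0.818
```

```bash
python3 shot.py 28
```

```text
tcp [ 0.5771 -0.3616  0.2108] jaw yaw 107.39 shift [-0.062  3.494  0.065] twist None q6 -2.598 F [ 1.1 -0.7 -0.7] gap 0.818 t 30.8
```

View pics/wrist28.png

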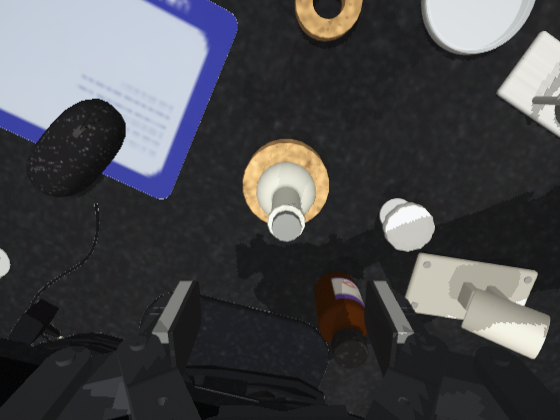

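View pics/z28.png

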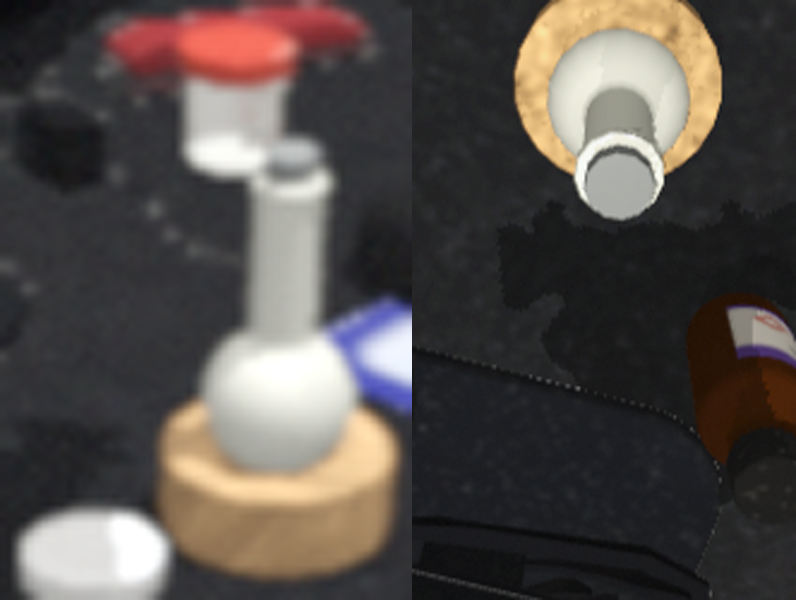

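Run:
```python
from h import *
np.set_printoptions(precision=4,suppress=True)
W=manip.get_calibration("wrist");S=manip.get_calibration("scene")
b,e=tri([ray(W,(286.2,190.5)),ray(S,(292,192.8))]);l,e2=tri([ray(W,(286,226.7)),ray(S,(293.7,159.2))])
print(b,e,l,e2,l-b)
C=np.array([.575,-.360,.048])
print("upright pred W",proj(W,C),proj(W,C+[0,0,.092]),"S",proj(S,C),proj(S,C+[0,0,.092]))
print("sens 5deg x",proj(W,C+[.008,0,.0917]),"y",proj(W,C+[0,.008,.0917]))
im=manip.snapshot("top");cv2.imwrite("pics/t28.png",im[:,:,::-1])
```

```text
[ 0.5708 -0.3577  0.0479] [np.float64(1.1774958505346367), np.float64(1.1774958505345332)] [ 0.5702 -0.3588  0.1397] [np.float64(1.2024604760409952), np.float64(1.202460476040869)] [-0.0005 -0.0011  0.0918]
upright pred W [282.2386 195.6958] [281.9682 235.1919] S [291.4504 192.1439] [292.6898 158.7155]
sens 5deg x [278.1706 246.3475] y [294.2391 238.5872]
```

View pics/t28.png

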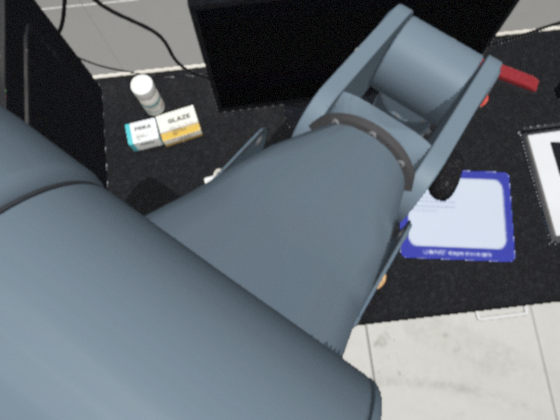

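Two views give a lean of under 1°. I retract the arm and take a last look from the top.

>>> apply_moves([
  [70,0,-1,0,0],
  [70,-0.5,-1.8,0,0],
  [70,-1.5,-2,0.5,0],
  [70,-2.5,-2,1.5,0],
  [70,-3.5,-2,3,0],
  [70,-4,-2,4.5,0],
  [70,-4,-2,6,0],
  [70,-4,-2,7.5,0],
  [70,-4,-2,9,0],
  [70,-4,-2,10,0],
  [70,-4,-2,10,0],
])

```text
t: 32.33
tcp_pos: [0.3688, -0.1076, 0.2654]
tool_rot: [-0.698, -0.107, 0.108, 0.699]
force: [-0.3, -0.1, 0.4]
finger_gap: 0.821
```

Run:
```python
from h import *
np.set_printoptions(precision=4,suppress=True)
T=manip.get_calibration("top")
im=manip.snapshot("top");cv2.imwrite("pics/t29.png",cv2.resize(im[130:340,180:400,::-1],(628,600),interpolation=cv2.INTER_CUBIC))
im=manip.snapshot("scene");cv2.imwrite("pics/s29.png",im[:,:,::-1])
C=np.array([.575,-.360,.048]);print(manip.sense()["tcp_pos"])
for d in ([0,0],[.008,0],[0,.008]):
    for X in (C,C+[d[0],d[1],.092]): p=proj(T,X);print((p[0]-179.67)*628/220,(p[1]-129.67)/.35)
```

```text
[ 0.371  -0.1101  0.2658]
497.6595400472733 188.38083624578888
520.6057398977102 148.27709153499794
497.6595400472733 188.38083624578888
518.5897183466492 135.86092213455785
497.6595400472733 188.38083624578888
507.66652352760707 149.7187712764257
```

View pics/t29.png

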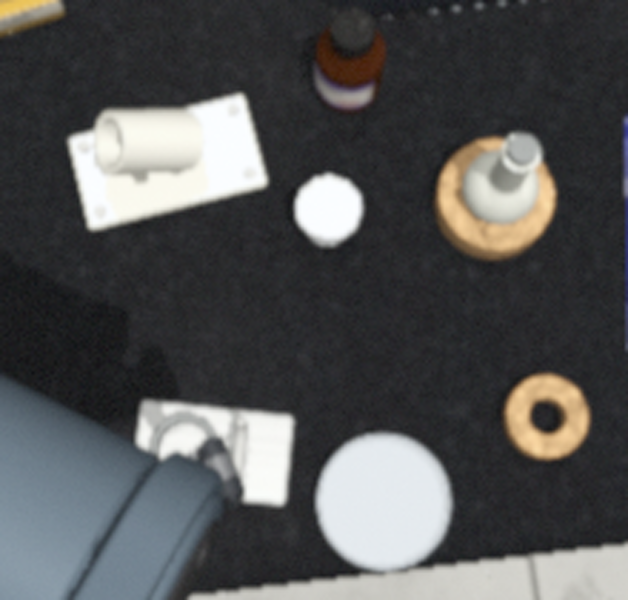

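View pics/s29.png

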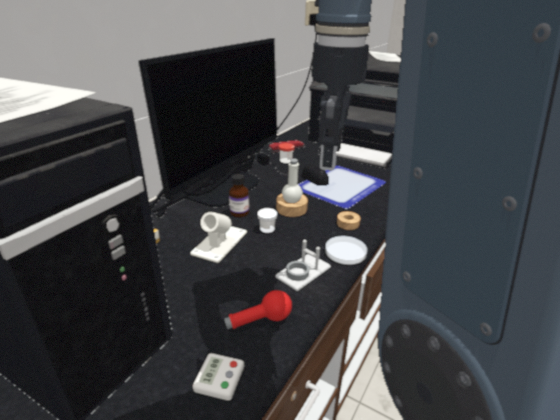

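The top view shows the stopper at crop (521,148), against (520.6,148.3) predicted for upright. The pot (329,205), petri dish (384,501) and bottle (352,28) are at their starting pixels. I hand in.

```bash
python3 -c "
from station import manip
s=manip.sense();print(s['t'],s['force']);print(manip.sign_off())"
```

```text
32.425 [-0.48838227 -0.00962258  0.39646606]
the job is handed in; nothing more can be done
None
```

I handed the job in at t = 32.4 s with the flask standing upright on the larger cork ring. It was drawn from the sleeve by the bulb, laid in the cradle and let go, then taken again by the neck and carried to the ring.

**Slip on the way:** While I was walking the neck upright, the pads slid off it. The bulb was already seated in the ring, and the flask was left leaning about 26°. I turned the jaws 90°, closed them on the neck to straighten it, confirmed the seat with about 7 N of downward press, and let go.

**Last checks:**
- The flask leans less than about 1° in the wrist and scene views.
- In the top view the stopper is within 1 pixel of the upright prediction.
- The sample pot, petri dish and brown bottle are at their starting pixels.
- The robot is clear of everything, and the wrist force is near zero.

**Disagreements:** The wrist camera differed from the other two by up to about 5 mm in places. An early lean estimate from the tool pose (upright) was wrong; the two-view measurement (about 15°) was right.

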